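# Lay the retaining bar over the gear stub and hold its circlip spread at the groove

### The job

Lay the loose retaining bar flat across the two shoulders of the gear bracket, its large eye over the thick axle stub and its small eye over the pillar's spigot, and let go of it. Then squeeze the handles of the circlip pliers fully, lift them off their rest, and slide the spread circlip from above down over the stub until it is level with the groove just above the bar, touching the bar at most lightly. Finish while still holding the pliers there, level and fully squeezed, so that the fit can be checked before the circlip is let into its groove; leave the other things on the bench where they are.

Things in the scene. Friction and masses are not known exactly. Their poses are not given: they have to be found in the camera images.
- retaining_bar: loose flat aluminium bar, 140 mm long, 8 mm thick, 0.14 to 0.24 kg, lying flat on the bench: a 30 mm wide strap between a large and a small round eye, bores 100 mm apart. Origin on its underside midway between the bores; x points from the large eye to the small eye, y across the strap, z up. Grip it across the strap at the origin. Only the large eye fits over the axle stub.
- large_eye (a point): centre of the large bore (33 mm bore, eye 46 mm across) on the underside of the bar
- small_eye (a point): centre of the small bore (17 mm bore, eye 34 mm across) on the underside of the bar
- gear_bracket: grey cast bracket bolted to the bench, base 180 x 82 x 12 mm, with a dark gear under the axle stub and a small brass pinion beside it (nothing turns). The thick bright stub stands at the origin, the thinner pillar 100 mm away along x. Origin on the bench below the stub's axis; z up.
- stub_seat (a point): on the stub's axis at its 40 mm wide shoulder, 44 mm above the bench, where the underside of the bar's large eye comes to rest. Above it the shaft is 30 mm thick up to its end at 68 mm above the bench; the last 3 mm taper to 24 mm.
- pillar_seat (a point): on the pillar's axis at its 25 mm wide shoulder, 44 mm above the bench, where the underside of the bar's small eye comes to rest. Above it a 12 mm spigot reaches up to 58 mm; its last 4 mm taper to 6 mm.
- stub_groove (a point): on the stub's axis at mid-height of its groove, 54.5 mm above the bench. The groove (26 mm in diameter, 4 mm wide) runs round the shaft from 52.5 to 56.5 mm, just above the top of the bar (52 mm) when the bar lies home.
- pliers: circlip pliers with a 90 degree bent nose, 200 mm long, 0.215 kg, lying level and loose on a wooden rest. Origin in the pivot, 52 mm above the bench at the start; x from handles to nose, z up. Two dark green handles, x = -36 to -130 mm, 15 mm high. Squeezing them opens the jaws, which end at x = 70 mm in two tips that point down and hold the ears of the dark circlip; it lies level and stays on the tips.
- pliers_grip (a point): midway between the handles at x = -75 mm of pliers, at mid-height: squeeze here, one finger on each outer side, closing along the pliers' y. The handles are 47 mm wide here over the outer faces at rest, 34 mm when squeezed to the stop (faces then parallel). The spring takes 3 N at first, 7 N at the stop. Free below the handles: 34 mm; along them between the uprights: 100 mm.
- circlip_centre (a point): centre of the circlip as spread, at mid-thickness; fixed in pliers, 88 mm ahead of and 26 mm below its origin. The ring is 2.5 mm thick. Fully spread it is round, 34 mm inside, 42 mm outside (47 mm at the ears); relaxed it is about 28 mm wide inside and will not pass over the 30 mm shaft.
- pliers_left (a joint): swing of the left handle and jaw about the pivot: 0 relaxed (as found), 0.085 rad squeezed to the stop screw between the handles, which keeps the circlip from being overstretched
- pliers_right (a joint): the same for the right handle and jaw; the two move together
- pliers_rest: wooden rest fixed to the bench: board 172 x 78 x 10 mm, one upright under the pivot (46 mm wide, 46 mm high, a brass pin 12 mm high either side of the pivot), one under the handle ends (78 mm wide, 45 mm high, end cheeks 12 mm higher), 116 mm apart. Origin on the bench below the pivot of the resting pliers, x towards their nose. Lift the pliers straight up.
- thread_box: tan box fixed on the bench between the bar and the bracket, about 120 x 165 mm and 60 mm high, its lid standing open along the far side up to about 180 mm; go round its front or over it. Origin near its middle, on the bench.
- bench_vise: blue bench vice fixed at the right front edge, 143 mm high, 110 mm wide; keep the gripper clear of it. Origin on the bench under its jaws. A green lamp shade (225 mm across, lower rim 555 mm above the bench) hangs centred 270 mm farther from the robot than this origin and 120 mm to its left: keep the wrist below it.
- oil_can: copper-coloured pump oiler with a thin upright spout, 64 mm wide, 125 mm high; origin under its centre. A bystander: leave it where it stands.
- bolt: dark hexagon bolt standing on its head, 22 mm across, 52 mm high; origin under its centre. A bystander.
- small_tin: small round lidded tin, dull yellow metal, 34 mm across, 26 mm high; origin under its centre. A bystander.
- cutter: dark round side cutter lying flat, 48 mm across, 20 mm high; origin under its centre. A bystander.

How it is judged:
By the outcome, as a careful person would: the job done as asked, in the order asked, and still so for the second after the job is handed in, while the arm keeps its last pose, push and grip.
It also fails if it takes over 58 s, if anything falls off the work surface, if the arm or the gripper's body presses on something with over 40 N, if the wrist force passes 120 N, or if a joint passes its speed limit or range.

### The arm

A 7-joint arm with a two-finger parallel gripper is mounted at the origin on a cart in front of the work surface, level with it; the furniture and walls round the work are solid. World frame = base frame: x ahead of the robot, y to its left, z up, the work surface at z = 0. Lengths are in m, angles in rad, forces in N, time in s.
With the tool pointing down it reaches from about 0.35 to 0.9 m from the base axis. Payload 19.9 kg.
Tool frame: the origin (TCP) lies midway between the tips of the shut fingers; the grasp point (between the pads) lies 19 mm behind it; z points along the fingers, y is the direction in which the jaws open and shut (so a half turn about z gives the same grasp; the last joint's range is limited). The gripper opens to 85 mm and grips with 20 to 120 N. Pads are 22 mm wide; open, the fingers measure 114 mm over their backs; the gripper's body (76 mm by 85 mm) begins 54 mm behind the grasp point. The pads swing forward as they close: fully open they stand 13 mm farther back than shut.
Start: joints at [-1.347, 0.417, -0.01, 1.614, 0.005, 1.111, -0.053], TCP at [0.164, 0.603, 0.231] pointing down, gripper open.
Joint ranges: [-2.81, 2.81], [-0.39, 2.02], [-1.27, 1.25], [0.06, 2.57], [-1.19, 4.33], [0.19, 2], [-2.82, 2.82]. Speed limits (rad/s): [1.89, 1.89, 2.39, 2.39, 3.01, 3.01, 3.01].

### API

Orientations are given as a 3x3 rotation matrix whose columns are the frame's x, y, z axes.
In Python, from rig import get_state, grab_frame, job_done, search_frame gives the robot as it stands.
- The arm moves only by the shell command python3 -m creep 'ROWS' [FORCE]. ROWS is JSON, a list of rows, each a list of 7 numbers: the closure, from 0 (fully open) to 1 (shut), then the shift along the tool's x, y, z in mm, then the turn, a rotation vector about the tool's x, y, z in rad. A call has 1 to 10 rows; each row is the pose to reach, as a shift and turn from the pose commanded when the call began, along the tool's axes at that moment; what a row does not reach only later rows make up. A row lasts 1/8 s, in which the tool goes at most 62.5 mm and 10.7 degrees, less where a joint would pass 70% of its speed; a pose out of reach is approached as far as the arm can. A call with a gripper value outside its range is refused whole. The fingers move at their own pace and stop on an object; FORCE is the grip in N (left out, the last holds). Time passes only in rows, so rows that repeat a pose let the fingers close. It gives the time, the measured TCP pose, the force and the opening at its end, in the units of the state.
- get_state(): the state, without advancing time (a new reading comes with each control period).
- grab_frame(name): name is "side" or "top"; returns a dict with "color" (400x640x3 uint8, red, green, blue), "camera_matrix" (3x3 intrinsics, pixels), "k1" (the pictures are not rectified: a ray, as slopes to the right and down, at radius r is drawn at 1 + k1 r^2 times it, then the intrinsics apply), "R" (3x3) and "t" (3): a world point X has camera coordinates R X + t. Camera axes: x right, y down, z forward; pixel columns grow to the right and rows downward; lengths in m; the calibration is good to about 2 mm. A picture is of the moment at which its call begins. There is no depth.
- job_done(): hands the job in, once; it reports no verdict.
Trained networks look in a picture, given as the dict that the camera call returned (one of the last four; its "shot" number tells which), for a name from the list of things; names that differ only in an ending like _2 or _b are one class to them, and where a whole thing is asked for, a point or a joint stands for the part that bears it (a point fixed in the world has none). Each returns a list of dicts, best first, with "score" (0 to 1); they miss things now and then, are a little off and sometimes report something else, mostly with a low value. They report only what shows in the picture. A call takes as long as a camera call.
- search_frame(picture, query): "location" ([x, y, z] in m, in the coordinates of the camera as it stood for that picture, good to about 4 mm: the middle of the surface that is visible of it).
The state is a dict: "time": time; "joint_pos": joint angles; "joint_velocities": joint speeds; "joint_torque": joint torques, N m; "tool_pos": TCP position; "tool_rot": TCP orientation; "force": force on the tool from outside, world axes, zero at the start; "ft_torque": the same for the moment, N m; "grip_width": finger opening in m.
Only numpy, scipy, OpenCV 4.12 (cv2) and the standard library are available. Lean on these libraries where they do the work, as an engineer would, in place of code of your own. Each camera call takes 0.05 s, during which the arm holds its last target.

## Working session

There is one attempt and no reset: what is moved stays moved. The work goes in short steps, Python scripts to look and compute and a shell command to move; the robot and the scene stay as the last step left them, time stands still between calls to the robot, and variables do not carry over. Pictures are saved under pics/ and viewed, and the job is handed in when it is done.

```bash
ls; mkdir -p pics; cat > h.py <<'E'
import numpy as np, cv2, pickle
from rig import get_state, grab_frame, job_done, search_frame
def save(f,name):
    cv2.imwrite('pics/'+name+'.png', f['color'][:,:,::-1])
def toworld(f,p): return np.array(f['R']).T@(np.array(p)-np.array(f['t']))
def proj(f,X):
    c=np.array(f['R'])@np.array(X)+np.array(f['t']); s=c[:2]/c[2]; s=s*(1+f['k1']*(s@s)); K=np.array(f['camera_matrix'])
    return K[:2,:2]@s+K[:2,2]
def ray(f,uv):
    K=np.array(f['camera_matrix']); d=np.linalg.solve(K[:2,:2],np.array(uv,float)-K[:2,2]); s=d.copy()
    for _ in range(30): s=d/(1+f['k1']*(s@s))
    R=np.array(f['R']); return -R.T@np.array(f['t']), R.T@np.array([s[0],s[1],1])
def onz(f,uv,z):
    o,d=ray(f,uv); return o+d*(z-o[2])/d[2]
E
python3 - <<'E'
from h import *
s=get_state(); print({k:np.round(v,3).tolist() for k,v in s.items()})
for n in ['top','side']:
    f=grab_frame(n); save(f,n+'0'); pickle.dump(f,open(n+'0.pkl','wb'))
    print(n,np.round(-np.array(f['R']).T@f['t'],3), f['camera_matrix'][0][0],f['k1'])
    for q in ['retaining_bar','large_eye','small_eye','gear_bracket','pliers','pliers_grip','pliers_rest','circlip_centre','thread_box','bench_vise','oil_can','bolt','small_tin','cutter']:
        r=search_frame(f,q); print(q,[(round(x['score'],2),np.round(toworld(f,x['location']),3).tolist()) for x in r[:2]])
print(get_state()['time'])
E
```

```text
pics
{'time': 0.0, 'joint_pos': [-1.347, 0.418, -0.01, 1.614, 0.005, 1.111, -0.053], 'joint_velocities': [-0.0, -0.001, 0.001, -0.001, -0.002, -0.0, 0.0], 'joint_torque': [-0.0, -86.443, 0.679, -43.491, 0.019, 0.007, 0.0], 'tool_pos': [0.163, 0.603, 0.231], 'tool_rot': [[-0.965, 0.262, -0.0], [0.262, 0.965, -0.001], [-0.0, -0.001, -1.0]], 'force': [0.434, 0.067, -0.198], 'ft_torque': [0.016, -0.002, 0.022], 'grip_width': 0.085}
top [ 0.433 -0.102  1.466] 464.26591517623086 0.010611240291119322
retaining_bar [(0.66, [0.5, 0.314, 0.007])]
large_eye [(0.71, [0.736, 0.085, 0.033]), (0.69, [0.495, 0.313, 0.005])]
small_eye [(0.65, [0.499, 0.319, 0.011])]
gear_bracket [(0.69, [0.636, -0.129, 0.015]), (0.2, [0.513, -0.351, 0.055])]
pliers [(0.76, [0.52, -0.336, 0.053]), (0.52, [0.635, -0.136, 0.014])]
pliers_grip [(0.81, [0.523, -0.338, 0.057])]
pliers_rest [(0.66, [0.499, -0.334, 0.01])]
circlip_centre [(0.71, [0.521, -0.343, 0.06])]
thread_box [(0.62, [0.52, -0.34, 0.058])]
bench_vise [(0.3, [0.497, 0.317, 0.01])]
oil_can [(0.63, [0.733, 0.085, 0.034])]
bolt []
small_tin []
cutter [(0.62, [0.472, -0.148, 0.021])]
side [0.236 0.801 0.735] 396.3479933874795 0.010516245571403958
retaining_bar [(0.98, [0.497, 0.324, 0.007])]
large_eye [(0.59, [0.497, 0.327, 0.01])]
small_eye [(0.79, [0.498, 0.325, 0.01]), (0.44, [0.606, -0.111, 0.014])]
gear_bracket [(0.84, [0.607, -0.114, 0.014])]
pliers [(0.88, [0.505, -0.338, 0.053])]
pliers_grip [(0.75, [0.503, -0.332, 0.054])]
pliers_rest [(0.91, [0.495, -0.322, 0.014])]
circlip_centre [(0.57, [0.501, -0.337, 0.05])]
thread_box [(0.72, [0.5, -0.339, 0.053])]
bench_vise []
oil_can [(0.61, [0.735, 0.11, 0.034])]
bolt [(0.74, [0.513, -0.321, 0.052])]
small_tin [(0.6, [0.677, -0.46, 0.018]), (0.19, [0.492, -0.35, 0.051])]
cutter [(0.46, [0.466, -0.138, 0.022])]
1.5
```

View pics/top0.png

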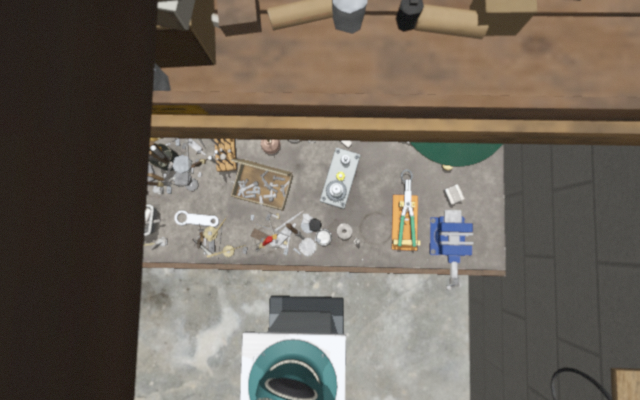

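View pics/side0.png

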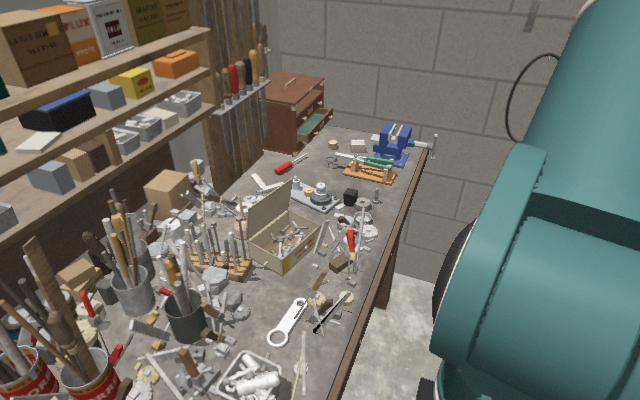

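```bash
python3 - <<'E'
from h import *
f=pickle.load(open('top0.pkl','rb'));g=pickle.load(open('side0.pkl','rb'))
def crop(f,x0,y0,w,h,s,n): cv2.imwrite('pics/'+n+'.png',cv2.resize(f['color'][y0:y0+h,x0:x0+w,::-1],None,fx=s,fy=s,interpolation=cv2.INTER_CUBIC))
crop(f,150,135,130,115,6,'c_t1');crop(f,310,135,130,95,6,'c_t2');crop(f,370,155,120,100,6,'c_t3')
crop(g,230,270,130,90,6,'c_s1');crop(g,270,110,180,110,4,'c_s2')
print(proj(f,[0,0,0]),proj(f,[.5,.6,0]),proj(f,get_state()['tool_pos']))
E
```

```text
[292.49011386 384.44369207] [108.62269875 216.39259921] [ 56.63678019 340.31658826]
```

View pics/c_t1.png

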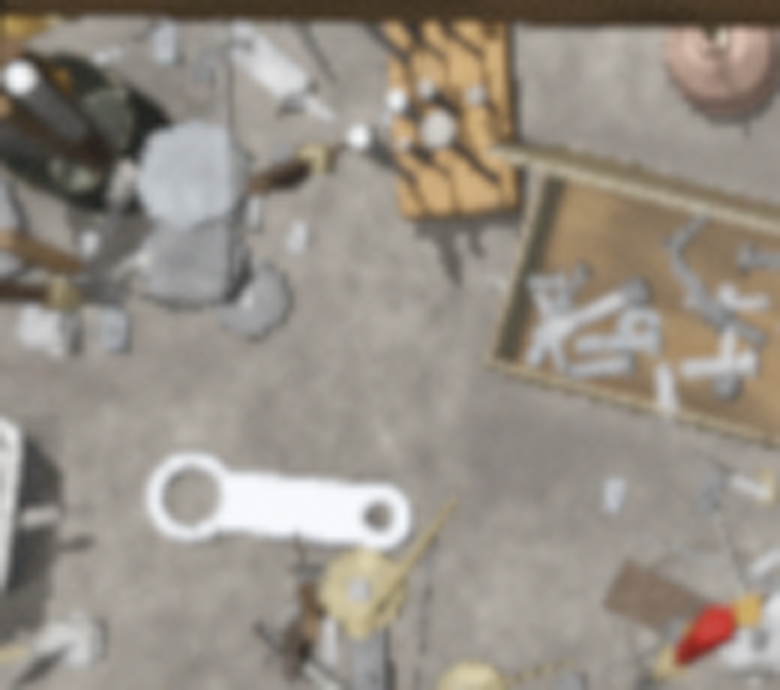

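View pics/c_t2.png

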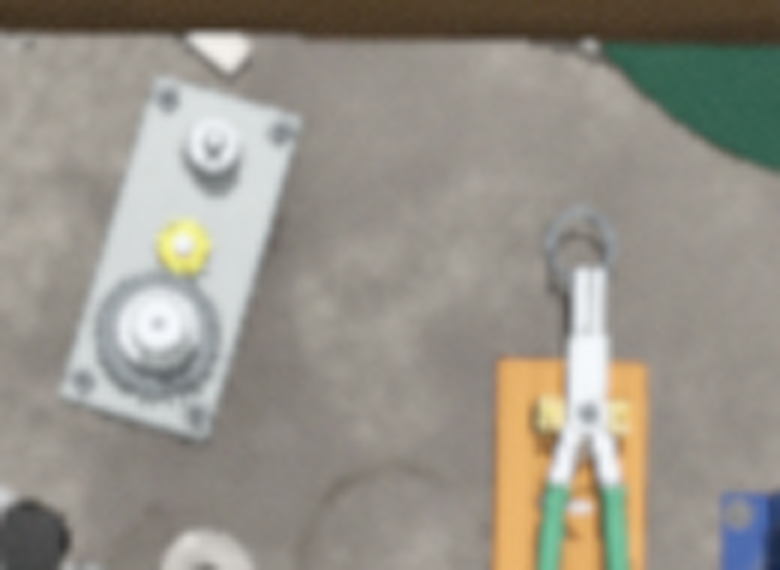

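View pics/c_t3.png

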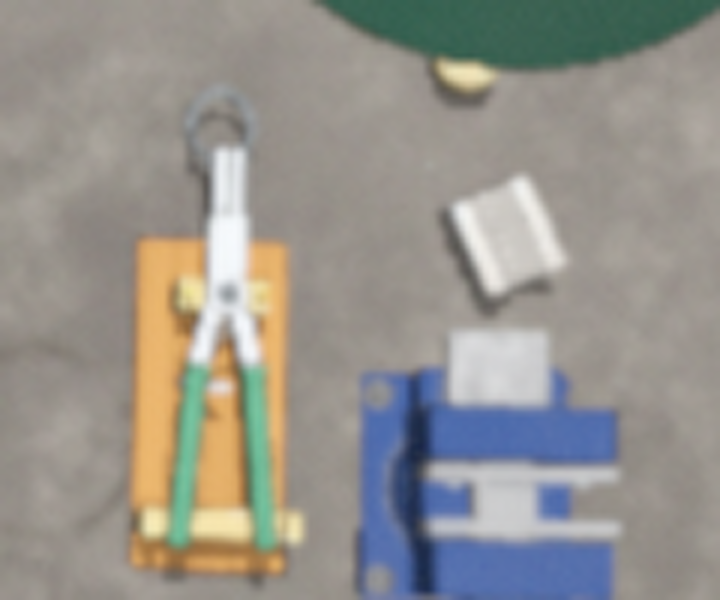

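View pics/c_s1.png

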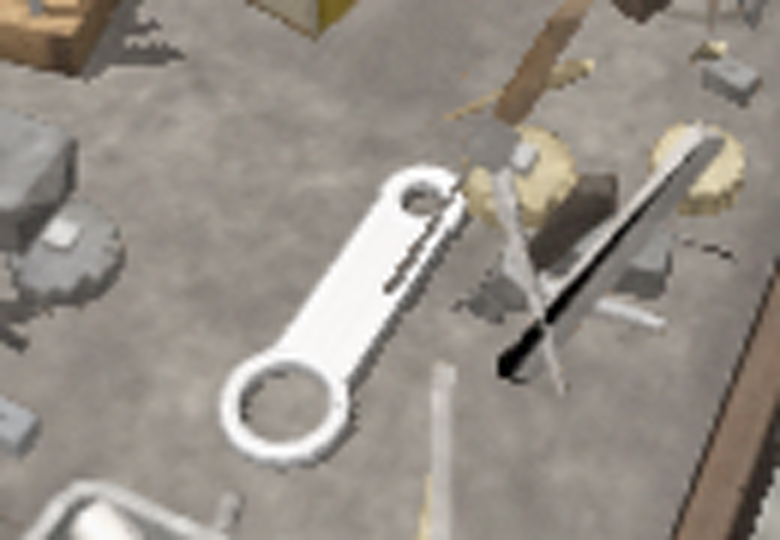

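View pics/c_s2.png

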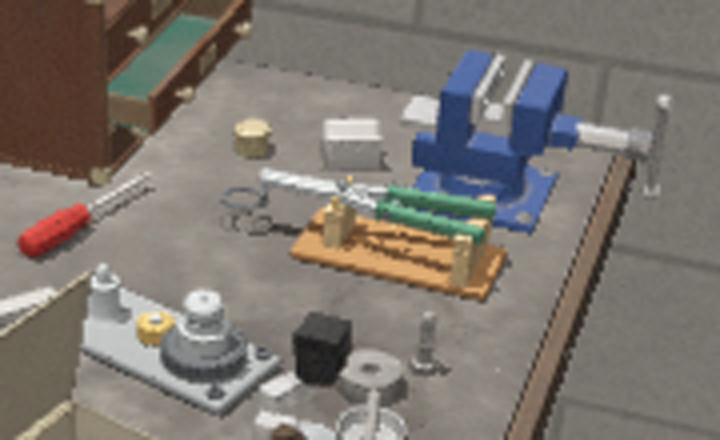

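```bash
cat >> h.py <<'E'
from scipy.optimize import minimize
def circ(c,r,n=60):
    a=np.linspace(0,2*np.pi,n,endpoint=False); return np.c_[c[0]+r*np.cos(a),c[1]+r*np.sin(a),np.full(n,c[2])]
def projN(f,X):
    c=X@np.array(f['R']).T+np.array(f['t']); s=c[:,:2]/c[:,2:]; s=s*(1+f['k1']*(s**2).sum(1))[:,None]; K=np.array(f['camera_matrix'])
    return s@K[:2,:2].T+K[:2,2]
def samp(im,uv): return cv2.remap(im,uv[:,0].astype(np.float32)[None],uv[:,1].astype(np.float32)[None],cv2.INTER_CUBIC)[0]
def gray(f): return f['color'].astype(np.float32).mean(2)
def contrast(f,im,curves):
    # curves: list of (inner,outer,sign): mean intensity difference inner-outer
    return sum(s*(samp(im,projN(f,a))-samp(im,projN(f,b))).mean() for a,b,s in curves)
def crop(f,x0,y0,w,h,s,n,curves=()):
    im=cv2.resize(f['color'][y0:y0+h,x0:x0+w,::-1],None,fx=s,fy=s,interpolation=cv2.INTER_CUBIC)
    for c in curves:
        for p in projN(f,c): 
            q=(p-[x0,y0]+.5)*s-.5; cv2.circle(im,(int(round(q[0])),int(round(q[1]))),0,(0,0,255),-1)
    cv2.imwrite('pics/'+n+'.png',im)
def barpts(p,d=0,z=.008):
    # p: origin x,y,yaw ; d offset outward
    t=np.linspace(-.026,.033,30); L=[]
    a=np.linspace(np.deg2rad(45),np.deg2rad(315),40); L.append(np.c_[-.05+(.023+d)*np.cos(a),(.023+d)*np.sin(a)])
    a=np.linspace(-1.0,1.0,25); L.append(np.c_[.05+(.017+d)*np.cos(a),(.017+d)*np.sin(a)])
    for s in(-1,1): L.append(np.c_[t,np.full(30,s*(.015+d))])
    q=np.vstack(L); 
    b=np.vstack([circ([-.05,0,0],.0165-d,40)[:,:2],circ([.05,0,0],.0085-d,20)[:,:2]])
    out=[]
    for v in (q,b):
        c,s=np.cos(p[2]),np.sin(p[2]); w=v@np.array([[c,s],[-s,c]])+p[:2]; out.append(np.c_[w,np.full(len(w),z)])
    return out
def fitbar(f,p0,z=.008,d=.003):
    im=gray(f)
    def cost(p):
        q=np.array([p[0]/1000,p[1]/1000,p[2]/50])
        A=barpts(q,-d,z);B=barpts(q,d,z); return -contrast(f,im,[(A[0],B[0],1),(A[1],B[1],.5)])
    r=minimize(cost,[p0[0]*1000,p0[1]*1000,p0[2]*50],method='Nelder-Mead',options=dict(initial_simplex=np.array([[0,0,0],[5,0,0],[0,5,0],[0,0,5]])+[p0[0]*1000,p0[1]*1000,p0[2]*50]))
    return np.array([r.x[0]/1000,r.x[1]/1000,r.x[2]/50]),r.fun
E
python3 - <<'E'
from h import *
f=pickle.load(open('top0.pkl','rb'));g=pickle.load(open('side0.pkl','rb'))
pl=lambda u,v,x0,y0:((u+.5)/6+x0-.5,(v+.5)/6+y0-.5)
L=onz(f,pl(191,495,150,135),.008);S=onz(f,pl(378,515,150,135),.008)
L2=onz(g,pl(290,402,230,270),.008);S2=onz(g,pl(424,198,230,270),.008)
print(L,S,L2,S2)
p0=[*(L+S)[:2]/2,np.arctan2(*(S-L)[[1,0]])];print(p0)
for n,h,b in (('t',f,(150,135,130,115)),('s',g,(230,270,130,90))):
    p,c=fitbar(h,p0); print(n,np.round(p,4),c); crop(h,*b,6,'fit_'+n,barpts(p))
st=onz(f,pl(155,324,310,135),.068); pi=onz(f,pl(213,143,310,135),.058); print(st,pi,np.linalg.norm((pi-st)[:2]))
pv=onz(f,pl(228,292,370,155),.056);print('pivot',pv, onz(f,pl(220,128,370,155),.026))
E
```

```text
[0.50206538 0.36461638 0.008     ] [0.49354152 0.26532041 0.008     ] [0.49815914 0.36423204 0.008     ] [0.49087848 0.26482321 0.008     ]
[np.float64(0.49780344788627684), np.float64(0.3149683928309772), np.float64(-1.6564293916345771)]
t [ 0.4972  0.3151 -1.6604] -110.55339050292969
s [ 0.4955  0.3159 -1.668 ] -170.42022705078125
[ 0.59498235 -0.11920599  0.068     ] [ 0.68989113 -0.14732022  0.058     ] 0.09898528168557305
pivot [ 0.55573605 -0.3389212   0.056     ] [ 0.64376328 -0.33965364  0.026     ]
```

View pics/fit_t.png

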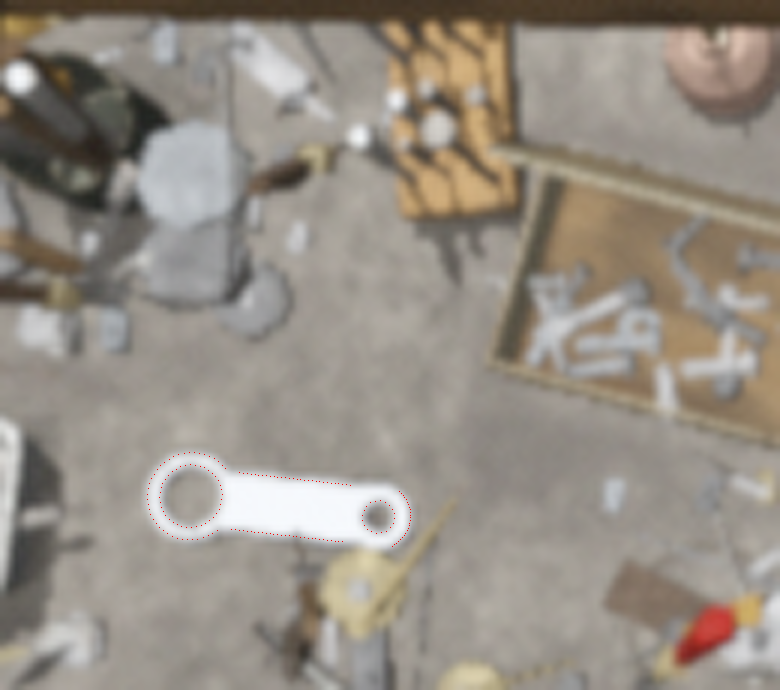

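View pics/fit_s.png

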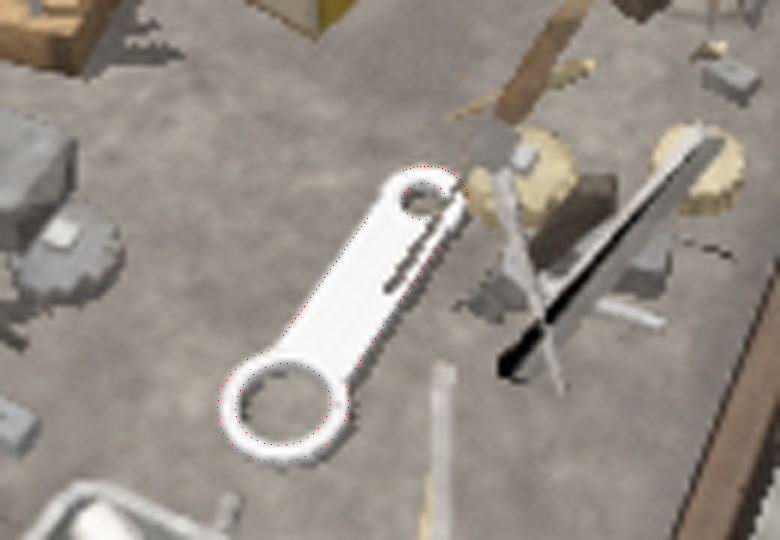

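```bash
cat >> h.py <<'E'
from scipy.spatial.transform import Rotation as Ro
def st():
    s=get_state(); print('t',round(s['time'],2),'pos',np.round(np.array(s['tool_pos'])*1000,1),'yang',round(np.degrees(np.arctan2(s['tool_rot'][1][1],s['tool_rot'][0][1])),2),'zax',np.round(np.array(s['tool_rot'])[:,2],4),'F',np.round(s['force'],1),'w',round(s['grip_width']*1000,1),'j',np.round(s['joint_pos'],2)); return s
def rel(pos,yang,s=None):
    s=s or get_state(); R=np.array(s['tool_rot']); a=np.radians(yang); y=np.array([np.cos(a),np.sin(a),0]); z=np.array([0,0,-1.]); x=np.cross(y,z)
    T=np.c_[x,y,z]; sh=R.T@(np.array(pos)-s['tool_pos'])*1000; rv=Ro.from_matrix(R.T@T).as_rotvec()
    print('shift',np.round(sh,1),'turn',np.round(rv,4)); return sh,rv
E
python3 -c "
from h import *
st(); rel([.4963,.3155,.15],np.degrees(-1.664)+90); rel([.4963,.3155,.002],np.degrees(-1.664)+90)"
```

```text
t 1.5 pos [163.6 603.2 231.3] yang 74.83 zax [ 0.e+00 -1.e-04 -1.e+00] F [-0.6  0.1  0.1] w 85.5 j [-1.35  0.42 -0.01  1.61  0.    1.11 -0.05]
shift [-396.4 -190.6   81.3] turn [-1.0000e-04  1.0000e-04  1.3992e+00]
shift [-396.4 -190.6  229.3] turn [-1.0000e-04  1.0000e-04  1.3992e+00]
```

```bash
python3 -m creep '[[0.2,-45,-21,0,0,0,0.17],[0.4,-90,-43,10,0,0,0.34],[0.43,-135,-65,20,0,0,0.52],[0.43,-180,-87,30,0,0,0.69],[0.43,-225,-108,40,0,0,0.87],[0.43,-270,-130,50,0,0,1.04],[0.43,-315,-151,60,0,0,1.22],[0.43,-357,-172,70,0,0,1.399],[0.43,-396.4,-190.6,81,0,0,1.399],[0.43,-396.4,-190.6,120,0,0,1.399]]' 40; python3 -c "
from h import *
st(); rel([.4963,.3155,.05],np.degrees(-1.664)+90); rel([.4963,.3155,.002],np.degrees(-1.664)+90)
g=grab_frame('side'); save(g,'s1'); crop(g,200,180,190,190,4,'s1c',barpts([.4955,.3159,-1.668]))"
```

```text
time: 2.75
tool_pos: [0.4999, 0.3132, 0.1123]
tool_rot: [[0.097, 0.995, 0.004], [0.995, -0.098, 0.001], [0.002, 0.004, -1.0]]
force: [-0.2, 1.2, -0.0]
grip_width: 0.0488
t 2.75 pos [499.9 313.2 112.3] yang -5.6 zax [ 0.0041  0.0012 -1.    ] F [-0.2  1.2 -0. ] w 48.8 j [-0.9   0.51  0.37  1.82 -0.24  0.85 -0.51]
shift [ 1.8 -4.  62.3] turn [ 0.004  -0.0016 -0.0045]
shift [  1.7  -4.2 110.3] turn [ 0.004  -0.0016 -0.0045]
```

View pics/s1c.png

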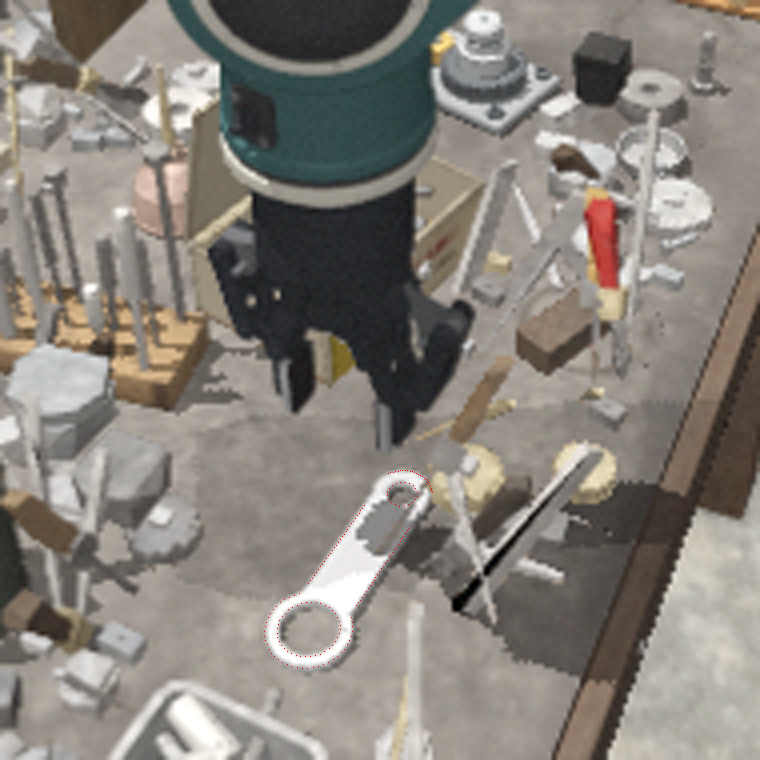

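```bash
python3 -m creep '[[0.43,0,0,30,0,0,0],[0.43,0,0,60,0,0,0],[0.43,0,0,80,0,0,0],[0.43,0,0,95,0,0,0],[0.43,0,0,104,0,0,0],[0.43,0,0,104,0,0,0]]'; python3 -c "
from h import *
st(); rel([.4963,.3155,.002],np.degrees(-1.664)+90)
g=grab_frame('side'); save(g,'s2'); crop(g,230,240,130,100,6,'s2c',barpts([.4955,.3159,-1.668]))"
```

```text
time: 3.55
tool_pos: [0.4963, 0.3155, 0.0072]
tool_rot: [[0.093, 0.996, -0.0], [0.996, -0.093, -0.0], [-0.0, -0.0, -1.0]]
force: [-0.4, -0.7, -0.1]
grip_width: 0.0487
t 3.55 pos [496.3 315.5   7.2] yang -5.33 zax [-2.e-04 -3.e-04 -1.e+00] F [-0.4 -0.7 -0.1] w 48.7 j [-0.85  0.67  0.31  1.85 -0.31  0.66 -0.46]
shift [0.1 0.  5.2] turn [-0.0002  0.0003  0.0002]
```

View pics/s2c.png

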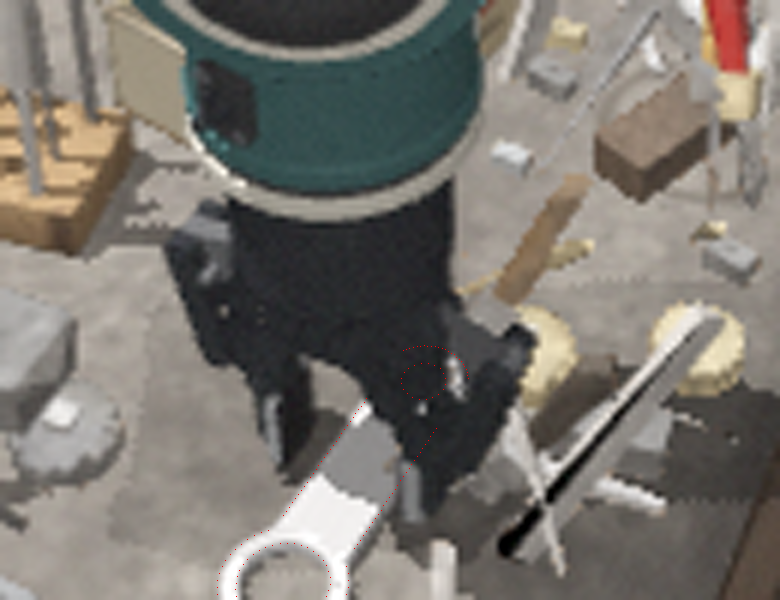

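```bash
python3 -m creep '[[0.43,0,0,5,0,0,0],[0.6,0,0,5,0,0,0],[1,0,0,5,0,0,0],[1,0,0,5,0,0,0],[1,0,0,5,0,0,0],[1,0,0,-10,0,0,0],[1,0,0,-40,0,0,0],[1,0,0,-95,0,0,0],[1,0,0,-100,0,0,0]]' 60; python3 -c "
from h import *
st()
g=grab_frame('side'); save(g,'s3'); crop(g,230,200,130,130,5,'s3c')
f=grab_frame('top'); crop(f,150,135,130,115,6,'t3c')"
```

```text
time: 4.72
tool_pos: [0.498, 0.3165, 0.1117]
tool_rot: [[0.093, 0.996, 0.005], [0.996, -0.093, 0.004], [0.004, 0.004, -1.0]]
force: [0.1, 1.0, -2.2]
grip_width: 0.028
t 4.72 pos [498.  316.5 111.7] yang -5.35 zax [ 0.0048  0.0038 -1.    ] F [ 0.1  1.  -2.2] w 28.0 j [-0.9   0.52  0.37  1.82 -0.24  0.85 -0.51]
```

View pics/s3c.png

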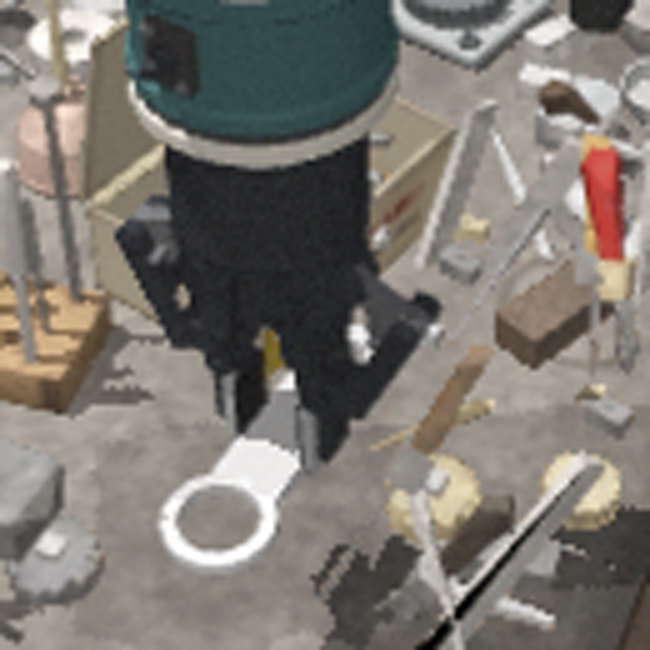

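View pics/t3c.png

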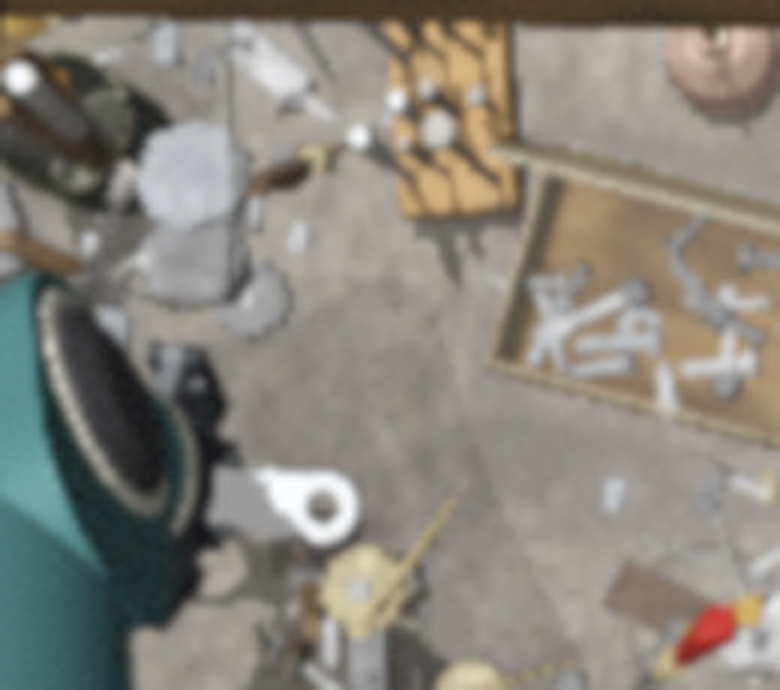

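```bash
cat >> h.py <<'E'
def brk(x,y,yaw):
    s=np.array([x,y]); p=s+.1*np.array([np.cos(yaw),np.sin(yaw)])
    return [circ([*s,.068],.012),circ([*s,.065],.015),circ([*s,.044],.020),circ([*p,.058],.003),circ([*p,.044],.0125)]
E
python3 - <<'E'
from h import *
f=pickle.load(open('top0.pkl','rb'));g=pickle.load(open('side0.pkl','rb'))
p=(.595,-.1192,-.288)
crop(f,315,140,50,70,11,'b_t',brk(*p));crop(f,315,140,50,70,11,'b_t_')
crop(g,285,170,60,50,11,'b_s',brk(*p))
E
python3 -c "
import cv2,numpy as np
a=cv2.imread('pics/b_t.png');b=cv2.imread('pics/b_t_.png')
c=np.hstack([a,b]);cv2.imwrite('pics/b_tt.png',c[:,:800] if 0 else cv2.resize(c,(800,int(c.shape[0]*800/c.shape[1]))))"
```

```text
(no output)
```

View pics/b_tt.png

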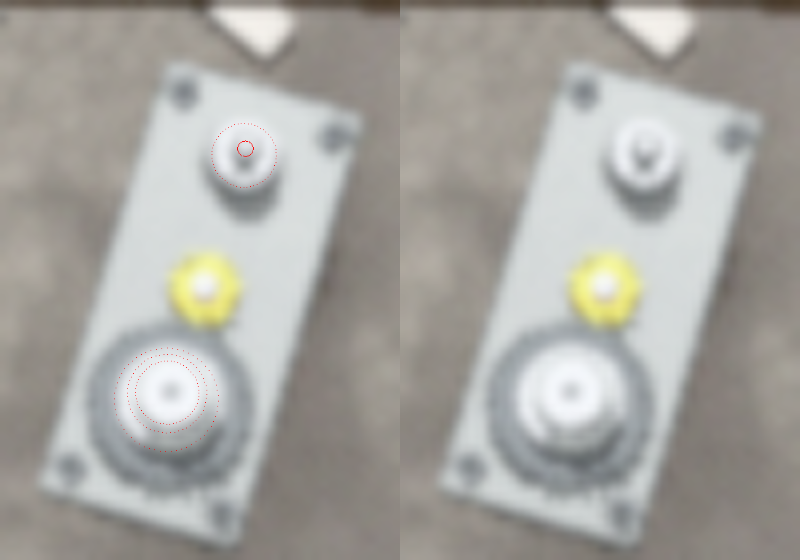

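View pics/b_s.png

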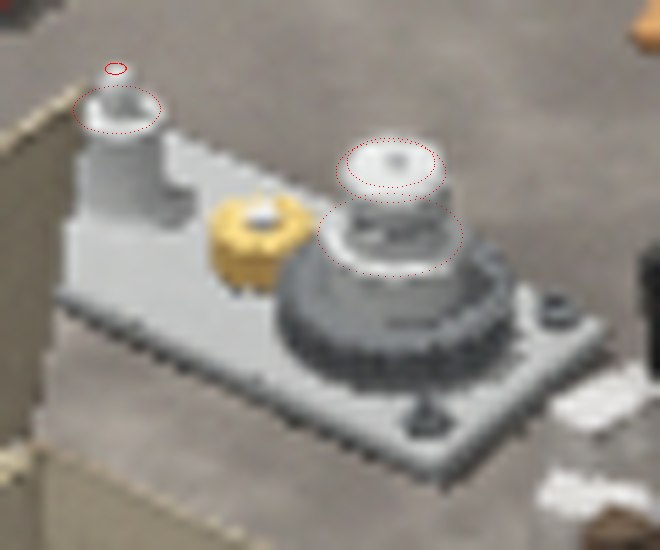

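```bash
cat > fb.py <<'E'
from h import *
f=pickle.load(open('top0.pkl','rb'));g=pickle.load(open('side0.pkl','rb'))
def cost(h,im,p):
    x,y,w=p[0]/1000,p[1]/1000,p[2]/100; s=np.array([x,y]); q=s+.1*np.array([np.cos(w),np.sin(w)])
    C=[]
    for c,r,z,wt in((s,.015,.065,1),(s,.02,.044,1),(q,.0125,.044,1)):
        C.append((circ([*c,z],r-.002),circ([*c,z],r+.002),wt))
    return -contrast(h,im,C)
for n,h in(('t',f),('s',g)):
    im=gray(h); p0=np.array([595,-119.2,-28.8])
    r=minimize(lambda p:cost(h,im,p),p0,method='Nelder-Mead',options=dict(initial_simplex=np.array([[0,0,0],[3,0,0],[0,3,0],[0,0,3]])+p0)); print(n,r.x,r.fun,cost(h,im,p0))
E
python3 fb.py
```

```text
t [ 596.26305706 -120.28927722  -28.22190565] -86.59748840332031 -80.61249
s [ 593.10567852 -119.06302175  -28.44092316] -128.7773895263672 -105.614624
```

```bash
python3 -m creep '[[1,-10,0,-50,0,0,0],[1,-50,5,-85,0,0,-0.15],[1,-105,15,-95,0,0,-0.32],[1,-160,27,-95,0,0,-0.50],[1,-215,40,-95,0,0,-0.68],[1,-270,53,-95,0,0,-0.86],[1,-320,80,-95,0,0,-1.04],[1,-365,115,-95,0,0,-1.20],[1,-402,155,-95,0,0,-1.35],[1,-434,188,-80,0,0,-1.38]]'; python3 -c "
from h import *
st(); rel([.6427,-.1337,.110],73.76)"
```

```text
time: 6.08
tool_pos: [0.6441, -0.1363, 0.1867]
tool_rot: [[-0.961, 0.277, 0.0], [0.277, 0.961, 0.0], [-0.0, 0.0, -1.0]]
force: [-1.0, 1.5, -2.0]
grip_width: 0.0277
t 6.08 pos [ 644.1 -136.3  186.7] yang 73.91 zax [ 1.e-04  1.e-04 -1.e+00] F [-1.   1.5 -2. ] w 27.7 j [-0.06  0.53  0.32  1.57 -0.18  1.06  1.59]
shift [ 2.1  2.1 76.7] turn [0.0001 0.0001 0.0026]
```

```bash
python3 -m creep '[[1,0,0,35,0,0,0],[1,0,0,65,0,0,0],[1,0,0,77,0,0,0],[1,0,0,77,0,0,0],[1,0,0,77,0,0,0]]'; cat > look.py <<'E'
import sys
from h import *
n=sys.argv[1]; g=grab_frame('side'); pickle.dump(g,open('cs.pkl','wb')); f=grab_frame('top'); pickle.dump(f,open('ct.pkl','wb'))
P=(.593,-.119,-.284);Q=(.5963,-.1203,-.282)
crop(g,260,130,110,90,7,n+'s',brk(*P)[2:]); crop(f,300,135,80,75,8,n+'t',brk(*Q))
E
python3 look.py a;python3 -c "
from h import *
st(); rel([.6427,-.1337,.110],73.76)"
```

```text
time: 6.7
tool_pos: [0.6437, -0.1342, 0.1115]
tool_rot: [[-0.96, 0.28, 0.001], [0.28, 0.96, -0.0], [-0.001, 0.0, -1.0]]
force: [0.4, -0.4, -2.1]
grip_width: 0.0274
t 6.8 pos [ 643.7 -134.1  111.5] yang 73.75 zax [ 1.6e-03 -2.0e-04 -1.0e+00] F [-0.5 -0.6 -2.3] w 27.5 j [-0.05  0.62  0.3   1.63 -0.21  0.92  1.61]
shift [1.1 0.1 1.5] turn [ 0.0002  0.0016 -0.0002]
```

View pics/as.png

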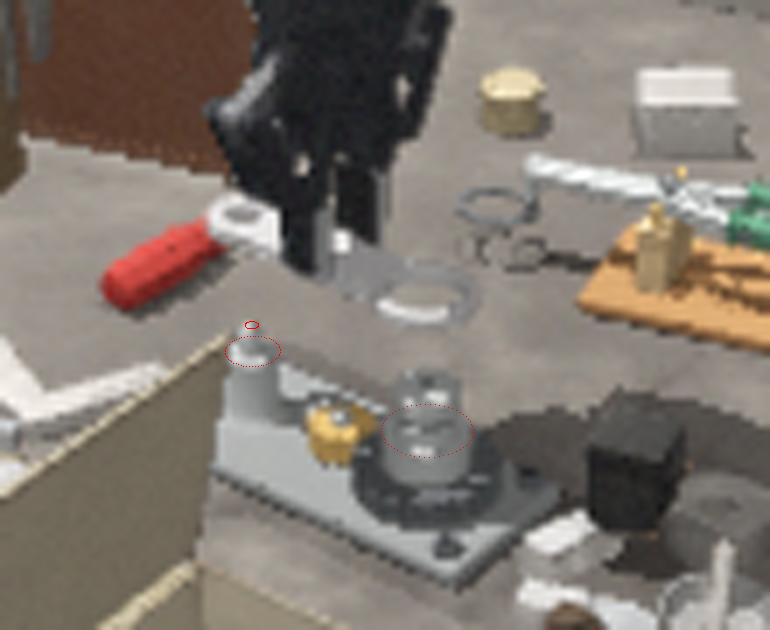

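View pics/at.png

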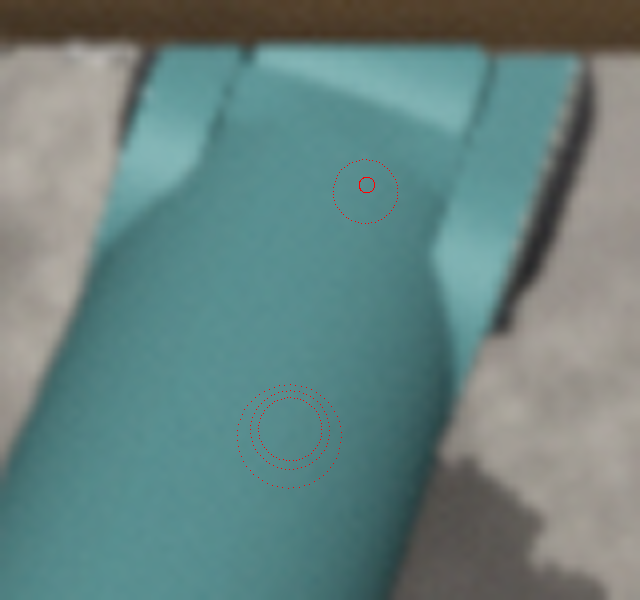

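```bash
python3 -c "
from h import *
g=pickle.load(open('cs.pkl','rb')); s=get_state(); R=np.array(s['tool_rot']); p=np.array(s['tool_pos'])
yaw=np.arctan2(-R[0][1],R[1][1])
print(yaw)
b=[p[0]-.0012,p[1]+.0005,yaw]
crop(g,285,150,50,34,15,'bars',barpts(b,0,p[2]+.006)+[circ([*(np.array(b[:2])-.05*np.array([np.cos(yaw),np.sin(yaw)])),p[2]-.002],.0165)])"
```

```text
-0.2836798415224422
```

View pics/bars.png

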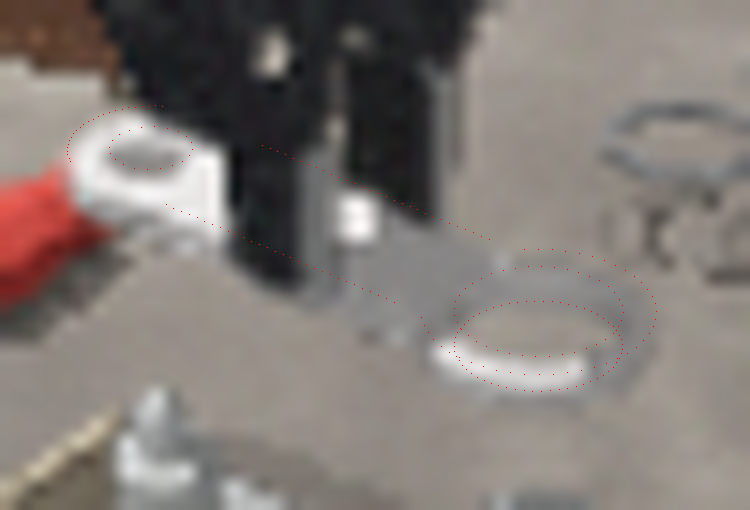

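```bash
python3 -m creep '[[1,0.5,0,15,0,0,0],[1,0.5,0,30,0,0,0],[1,0.5,0,34,0,0,0],[1,0.5,0,34,0,0,0],[1,0.5,0,34,0,0,0]]'; python3 -c "
from h import *
st(); rel([.6427,-.1337,.075],73.76)"
```

```text
time: 7.42
tool_pos: [0.6429, -0.1341, 0.0767]
tool_rot: [[-0.96, 0.28, 0.001], [0.28, 0.96, -0.0], [-0.001, -0.0, -1.0]]
force: [0.1, -0.6, -2.1]
grip_width: 0.0276
t 7.42 pos [ 642.9 -134.1   76.7] yang 73.74 zax [ 5.e-04 -2.e-04 -1.e+00] F [ 0.1 -0.6 -2.1] w 27.6 j [-0.04  0.66  0.28  1.65 -0.23  0.87  1.62]
shift [0.3 0.3 1.7] turn [-0.0001  0.0006 -0.0004]
```

Aligned; lowering in small steps with force checks.

```bash
python3 -m creep '[[1,0.2,0.3,4,0,0,0],[1,0.2,0.3,7,0,0,0],[1,0.2,0.3,9,0,0,0],[1,0.2,0.3,9,0,0,0]]'; python3 -c "
from h import *
st(); rel([.6427,-.1337,.06],73.76)
g=grab_frame('side'); pickle.dump(g,open('cs.pkl','wb')); crop(g,285,160,60,45,13,'d1')"
```

```text
time: 7.92
tool_pos: [0.6425, -0.1337, 0.0672]
tool_rot: [[-0.96, 0.28, -0.0], [0.28, 0.96, -0.0], [0.0, -0.0, -1.0]]
force: [-0.5, -0.3, -2.3]
grip_width: 0.0276
t 7.92 pos [ 642.5 -133.7   67.2] yang 73.74 zax [-2.e-04 -2.e-04 -1.e+00] F [-0.5 -0.3 -2.3] w 27.6 j [-0.04  0.67  0.28  1.65 -0.23  0.85  1.62]
shift [-0.2  0.1  7.2] turn [-0.0002 -0.0002 -0.0004]
```

View pics/d1.png

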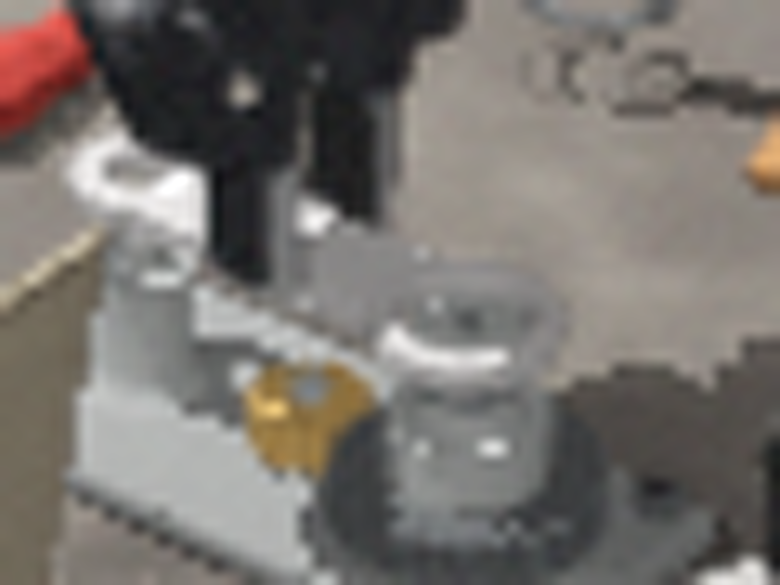

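```bash
python3 -m creep '[[1,0,0,2,0,0,0],[1,0,0,4,0,0,0],[1,0,0,6,0,0,0],[1,0,0,6,0,0,0]]'; python3 -c "
from h import *
s=st(); print(np.round(s['ft_torque'],2))"
```

```text
time: 8.48
tool_pos: [0.6425, -0.1337, 0.0612]
tool_rot: [[-0.96, 0.28, -0.0], [0.28, 0.96, -0.0], [0.0, -0.0, -1.0]]
force: [-0.2, -1.7, -1.8]
grip_width: 0.0273
t 8.47 pos [ 642.5 -133.7   61.2] yang 73.74 zax [-1.e-04 -2.e-04 -1.e+00] F [-0.2 -1.7 -1.8] w 27.3 j [-0.04  0.68  0.28  1.66 -0.23  0.84  1.62]
[-0.39 -0.01  0.03]
```

```bash
python3 -m creep '[[1,0,0,2,0,0,0],[1,0,0,4,0,0,0],[1,0,0,6,0,0,0],[1,0,0,6,0,0,0]]'; python3 -c "
from h import *
s=st(); print(np.round(s['ft_torque'],2))
g=grab_frame('side'); pickle.dump(g,open('cs.pkl','wb')); crop(g,285,160,60,45,13,'d2')"
```

```text
time: 8.98
tool_pos: [0.6425, -0.1336, 0.0552]
tool_rot: [[-0.96, 0.28, -0.0], [0.28, 0.96, -0.0], [0.0, -0.0, -1.0]]
force: [0.0, -1.7, -1.4]
grip_width: 0.0273
t 8.97 pos [ 642.5 -133.6   55.2] yang 73.74 zax [-2.e-04 -1.e-04 -1.e+00] F [ 0.  -1.7 -1.4] w 27.3 j [-0.04  0.69  0.28  1.66 -0.24  0.83  1.63]
[-0.44 -0.09  0.1 ]
```

View pics/d2.png

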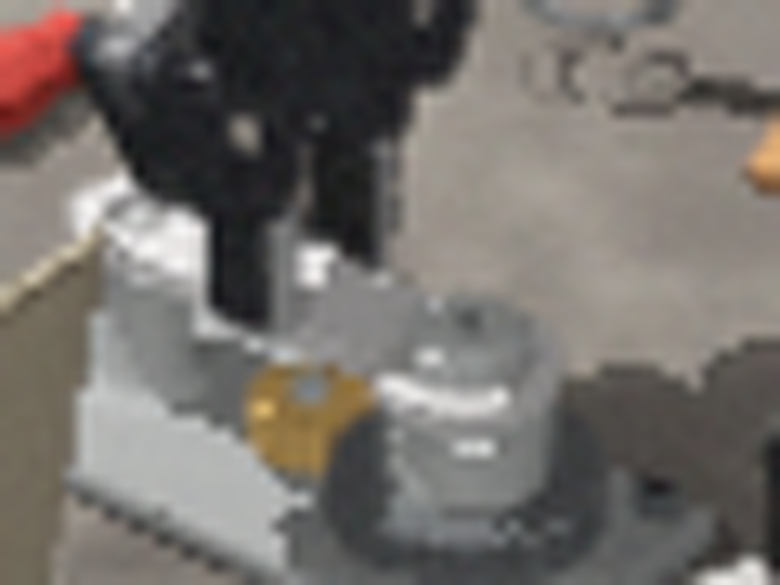

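```bash
python3 -m creep '[[1,0,0,3,0,0,0],[1,0,0,6,0,0,0],[1,0,0,7.5,0,0,0],[1,0,0,9,0,0,0],[1,0,0,9,0,0,0]]'; python3 -c "
from h import *
s=st(); print(np.round(s['ft_torque'],2))"
```

```text
time: 9.65
tool_pos: [0.6425, -0.1337, 0.0468]
tool_rot: [[-0.96, 0.28, 0.0], [0.28, 0.96, 0.0], [-0.0, 0.0, -1.0]]
force: [-4.4, -1.1, 7.3]
grip_width: 0.0277
t 9.65 pos [ 642.5 -133.7   46.8] yang 73.73 zax [ 0.  0. -1.] F [-4.4 -1.1  7.3] w 27.7 j [-0.03  0.7   0.27  1.66 -0.24  0.82  1.63]
[-0.32  0.88  0.07]
```

```bash
python3 -m creep '[[1,0,0,-0.7,0,0,0],[0.5,0,0,-0.7,0,0,0],[0.4,0,0,-0.7,0,0,0],[0.4,0,0,-0.7,0,0,0],[0.4,0,0,-20,0,0,0],[0.3,0,0,-60,0,0,0],[0.3,0,0,-110,0,0,0],[0.3,50,0,-130,0,0,0],[0.3,100,0,-130,0,0,0],[0.3,160,0,-130,0,0,0]]'; python3 -c "
from h import *
s=st()"; python3 look.py e
```

```text
time: 10.9
tool_pos: [0.4879, -0.0885, 0.1777]
tool_rot: [[-0.96, 0.28, 0.002], [0.28, 0.96, 0.0], [-0.002, 0.001, -1.0]]
force: [0.8, -0.6, 0.9]
grip_width: 0.0599
t 10.9 pos [487.9 -88.5 177.7] yang 73.73 zax [ 0.0021  0.     -1.    ] F [ 0.8 -0.6  0.9] w 59.9 j [-0.17  0.26  0.34  1.99 -0.11  0.9   1.51]
```

View pics/es.png

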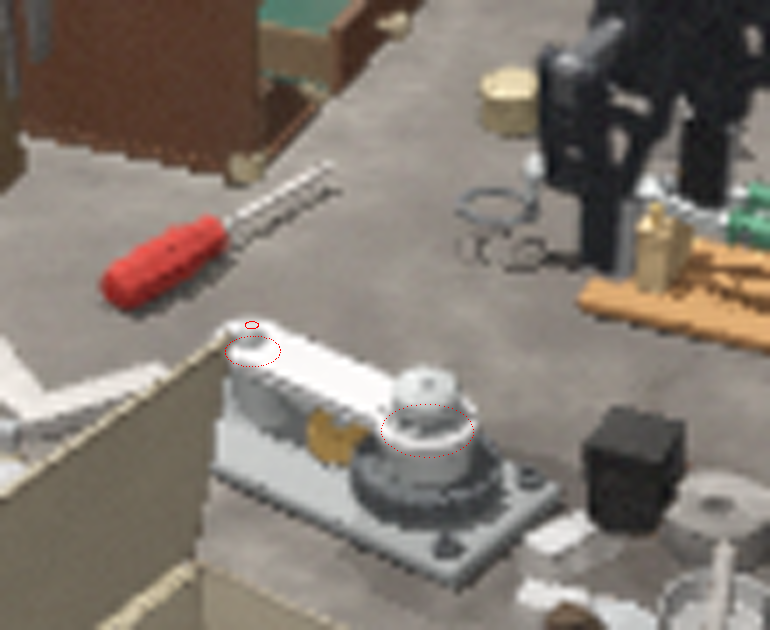

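View pics/et.png

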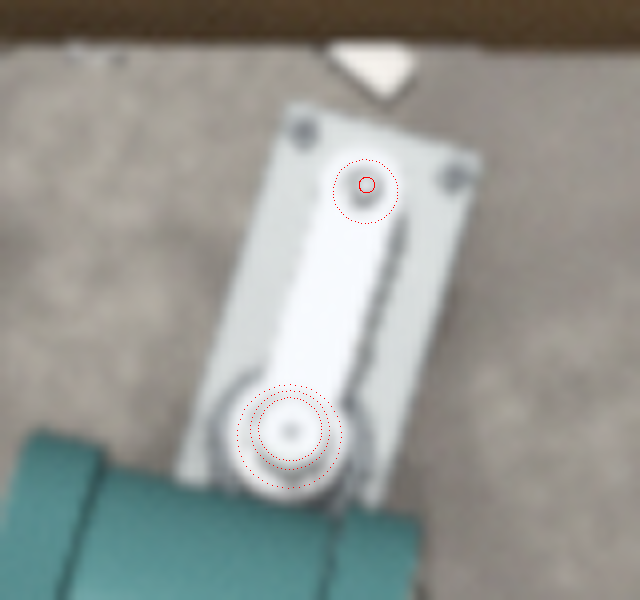

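```bash
cat > pl.py <<'E'
from h import *
f=pickle.load(open('top0.pkl','rb'));g=pickle.load(open('side0.pkl','rb'))
def piece(x0,x1,y0,y1,d):
    pass
ang0=np.arctan2((47-34)/2,60)  # unknown
def handle_model(p,d,side):
    # p: x,y(grip pt) yaw, half-slope a ; handle centre line from x=-36..-130; outer face at -75: 23.5mm
    t=np.linspace(-.040,-.126,40)
    return t
for n,h in(('t',f),('s',g)):
    hsv=cv2.cvtColor(h['color'],cv2.COLOR_RGB2HSV)
    m=((hsv[...,0]>60)&(hsv[...,0]<95)&(hsv[...,1]>90)).astype(np.uint8)
    x0,y0,x1,y1=(380,190,430,260) if n=='t' else (355,150,400,175)
    k,lab,stt,cen=cv2.connectedComponentsWithStats(m[y0:y1,x0:x1])
    print(n,stt[1:],cen[1:]+[x0,y0])
    for i in range(1,k):
        if stt[i][4]<20: continue
        ys,xs=np.nonzero(lab==i); W=np.array([onz(h,(x+x0,y+y0),.0565)[:2] for x,y in zip(xs,ys)])
        c=W.mean(0); u,s,v=np.linalg.svd(W-c); dr=v[0]*np.sign(v[0][0]); pr=(W-c)@dr
        print(np.round(c,4),'ang',np.arctan2(dr[1],dr[0]),'ext',np.round(np.array([c+dr*pr.min(),c+dr*pr.max()]),4).tolist(), 'w',np.ptp((W-c)@v[1]))
E
python3 pl.py
```

```text
t [[19 27  5 28 54]
 [31 27  4 29 59]] [[400.61111111 230.83333333]
 [412.44067797 230.54237288]]
[ 0.4719 -0.3181] ang -0.09999798211823197 ext [[0.4322, -0.3141], [0.514, -0.3223]] w 0.006472719111683665
[ 0.4735 -0.3536] ang 0.08172027502357523 ext [[0.4301, -0.3571], [0.5143, -0.3502]] w 0.006400610654773219
s [[11  8 23  6 49]
 [ 9 12  2  1  2]
 [13 13 10  3 13]
 [35 12  3  2  5]
 [25 16  4  2  7]
 [33 18  2  2  3]] [[377.36734694 160.3877551 ]
 [364.5        162.        ]
 [371.84615385 164.23076923]
 [391.         162.4       ]
 [381.28571429 166.57142857]
 [388.66666667 168.66666667]]
[ 0.4763 -0.3407] ang 0.05989257803076859 ext [[0.4407, -0.3429], [0.5128, -0.3385]] w 0.02053956933814758
```

```bash
cat > pl2.py <<'E'
from h import *
f=pickle.load(open('top0.pkl','rb'));g=pickle.load(open('side0.pkl','rb'))
def tr(p,v): 
    c,s=np.cos(p[2]),np.sin(p[2]); return np.c_[v[:,:2]@np.array([[c,s],[-s,c]])+p[:2],v[:,2]]
def outer(p,d,z=.0595,a=.085):
    t=np.linspace(-.038,-.128,50); w=.017+a*-t
    L=[np.c_[t,s*(w+d),np.full(50,z)] for s in(1,-1)]
    # end & front
    L+= [np.c_[np.full(8,-.130-d),s*np.linspace(.0195,.0265,8),np.full(8,z)] for s in(1,-1)]
    return [tr(p,l) for l in L]
def front(p,d,z=.0595):
    return [tr(p,np.c_[np.full(8,-.036+d),s*np.linspace(.013,.018,8),np.full(8,z)]) for s in(1,-1)]
if __name__=='__main__':
  for n,h in(('t',f),('s',g)):
    c=h['color'].astype(np.float32); im=c[...,1]-c[...,0]
    def cost(q,d=.003):
        p=[q[0]/1000,q[1]/1000,q[2]/100]
        A,B=outer(p,-d),outer(p,d); C=[(a,b,w) for a,b,w in zip(A,B,(1,1,.4,.4))]
        C+=[(a,b,.4) for a,b in zip(front(p,-d),front(p,d))]
        return -contrast(h,im,C)
    best=None
    for y in(-341,-338,-335):
      for w in(-3,0,3):
        p0=np.array([555.7,y,w]); r=minimize(cost,p0,method='Nelder-Mead',options=dict(initial_simplex=np.array([[0,0,0],[4,0,0],[0,4,0],[0,0,3]])+p0))
        if best is None or r.fun<best.fun: best=r
    print(n,best.x,best.fun)
    p=[best.x[0]/1000,best.x[1]/1000,best.x[2]/100]
    piv=tr(p,circ([0,0,.058],.003)); ring=tr(p,circ([.088,0,.026],.017)); nose=tr(p,np.c_[np.linspace(0,.07,30),np.zeros(30),np.full(30,.056)])
    cur=outer(p,0)+front(p,0)+[piv,ring,nose]
    if n=='t': crop(h,380,155,55,105,7,'pt',cur)
    else: crop(h,320,140,85,45,9,'ps',cur)
E
python3 pl2.py
```

```text
t [ 555.89178567 -337.25998154   -1.68732396] -293.0613098144531
s [ 553.42358058 -333.45753984   -3.28644193] -146.22198486328125
```

View pics/pt.png

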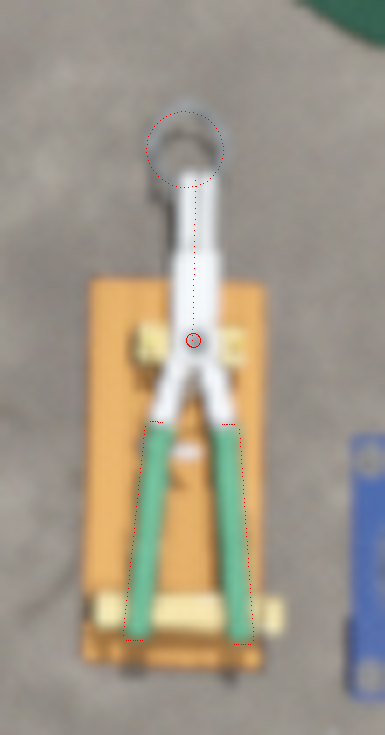

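View pics/ps.png

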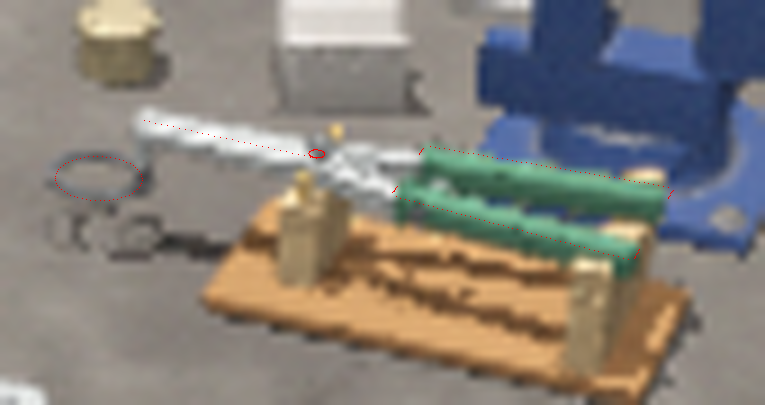

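```bash
python3 -c "
from h import *
f=pickle.load(open('top0.pkl','rb'));print(onz(f,(370+360/6,155+400/6),.02),onz(f,(430,238),.14))
rel([.480,-.3345,.13],88.9)"
```

```text
[ 0.50303341 -0.41411998  0.02      ] [ 0.45107731 -0.38804419  0.14      ]
shift [ -65.5 -238.3   46.5] turn [ 0.0016 -0.0023 -0.2645]
```

```bash
python3 -m creep '[[0.28,-15,-50,0,0,0,-0.1],[0.28,-30,-100,0,0,0,-0.2],[0.28,-45,-155,10,0,0,-0.2645],[0.28,-60,-205,20,0,0,-0.2645],[0.28,-65.5,-238,45,0,0,-0.2645],[0.28,-65.5,-238,45,0,0,-0.2645],[0.28,-65.5,-238,45,0,0,-0.2645]]'; python3 -c "
from h import *
s=st(); rel([.480,-.3345,.13],88.9);rel([.480,-.3345,.031],88.9)
g=grab_frame('side'); f=grab_frame('top'); crop(g,310,80,100,110,7,'g1s');crop(f,370,150,80,110,6,'g1t')"
```

```text
time: 11.88
tool_pos: [0.4857, -0.3354, 0.1323]
tool_rot: [[-1.0, 0.019, 0.001], [0.019, 1.0, -0.0], [-0.001, -0.0, -1.0]]
force: [-0.3, -0.2, 0.5]
grip_width: 0.0615
t 11.88 pos [ 485.7 -335.4  132.3] yang 88.9 zax [ 9.e-04 -1.e-04 -1.e+00] F [-0.3 -0.2  0.5] w 61.5 j [ 0.28  0.49  0.36  1.8  -0.21  0.89  2.28]
shift [5.7 0.8 2.3] turn [-0.0001  0.0009  0.    ]
shift [  5.8   0.8 101.3] turn [-0.0001  0.0009  0.    ]
```

View pics/g1s.png

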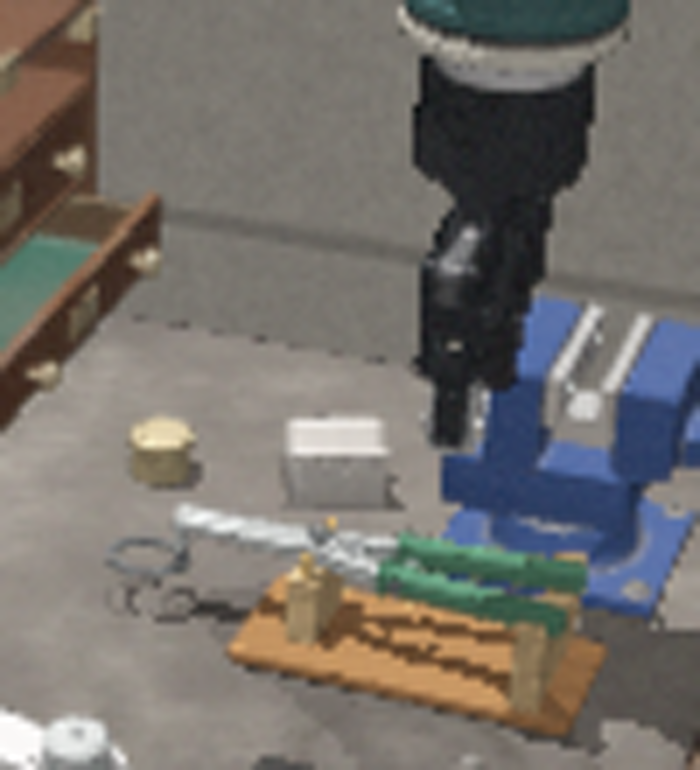

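View pics/g1t.png

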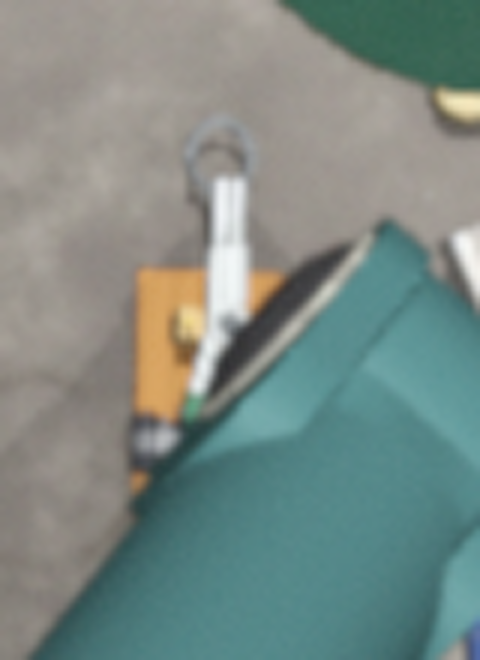

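```bash
python3 -m creep '[[0.28,5.8,0.8,20,0,0,0],[0.28,5.8,0.8,40,0,0,0],[0.28,5.8,0.8,55,0,0,0],[0.28,5.8,0.8,62,0,0,0],[0.28,5.8,0.8,62,0,0,0]]'; python3 -c "
from h import *
s=st(); rel([.480,-.3345,.031],88.9)
g=grab_frame('side'); f=grab_frame('top'); crop(g,330,120,80,70,9,'g2s')"
```

```text
time: 12.6
tool_pos: [0.4795, -0.3346, 0.0694]
tool_rot: [[-1.0, 0.019, -0.0], [0.019, 1.0, 0.0], [0.0, 0.0, -1.0]]
force: [-0.6, -0.8, 0.4]
grip_width: 0.0613
t 12.6 pos [ 479.5 -334.6   69.4] yang 88.91 zax [-2.e-04  0.e+00 -1.e+00] F [-0.6 -0.8  0.4] w 61.3 j [ 0.3   0.57  0.33  1.85 -0.25  0.77  2.32]
shift [-0.5  0.1 38.4] turn [ 0.     -0.0002  0.0001]
```

View pics/g2s.png

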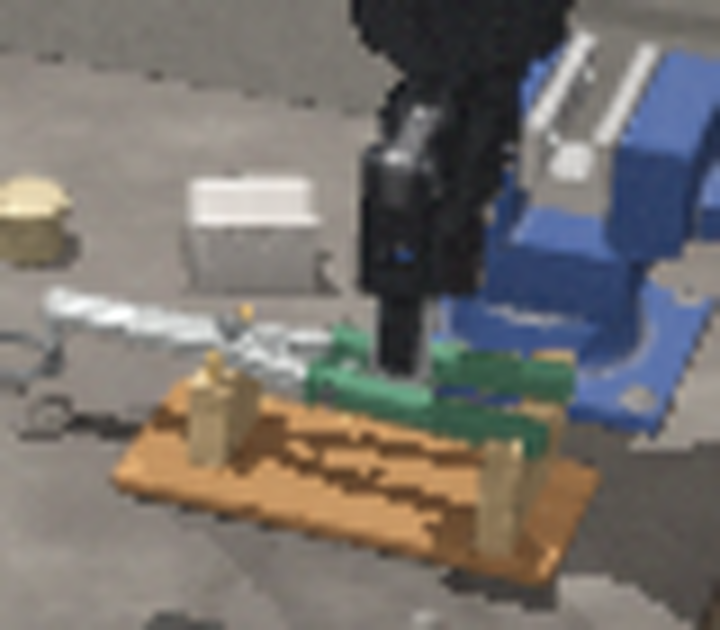

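```bash
python3 -c "
from h import *
g=pickle.load(open('side0.pkl','rb'))
for X in ([.4795,-.3037,.0735],[.4795,-.3655,.0735],[.480,-.311,.0595],[.480,-.358,.0595]):
    print(X,(proj(g,X)-[330,120])*9+4)"; python3 -m creep '[[0.28,0,0,12,0,0,0],[0.28,0,0,24,0,0,0],[0.28,0,0,24,0,0,0]]'; python3 -c "
from h import *
s=st(); rel([.480,-.3345,.031],88.9)
g=grab_frame('side');  crop(g,330,120,80,70,9,'g3s')"
```

```text
[0.4795, -0.3037, 0.0735] [399.29797382 373.51632098]
[0.4795, -0.3655, 0.0735] [443.40316556 295.23659953]
[0.48, -0.311, 0.0595] [399.89285533 396.85576164]
[0.48, -0.358, 0.0595] [433.34589553 336.84189269]
time: 13.08
tool_pos: [0.4787, -0.3344, 0.0441]
tool_rot: [[-1.0, 0.019, -0.002], [0.019, 1.0, 0.001], [0.002, 0.001, -1.0]]
force: [0.7, -0.3, -0.2]
grip_width: 0.0615
t 13.07 pos [ 478.7 -334.4   44.1] yang 88.89 zax [-1.8e-03  9.0e-04 -1.0e+00] F [ 0.7 -0.3 -0.2] w 61.5 j [ 0.32  0.61  0.31  1.85 -0.27  0.72  2.33]
shift [-1.3 -0.1 13.1] turn [ 0.0008 -0.0018 -0.0002]
```

View pics/g3s.png

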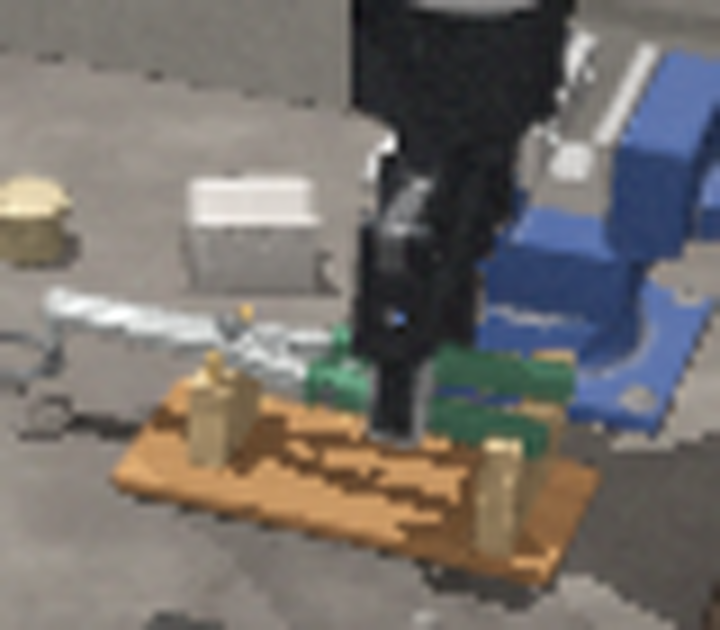

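```bash
python3 -m creep '[[0.28,-0.5,0,7,0,0,0],[0.28,-0.5,0,14,0,0,0],[0.28,-0.5,0,14,0,0,0]]'; python3 -m creep '[[0.5,-0.5,0,14,0,0,0],[0.6,0,0,0,0,0,0]]' 30 >/dev/null 2>&1 && true; python3 -c "
from h import *
s=st(); rel([.480,-.3345,.031],88.9)"
```

```text
time: 13.5
tool_pos: [0.4796, -0.3345, 0.0307]
tool_rot: [[-1.0, 0.019, -0.001], [0.019, 1.0, 0.0], [0.001, 0.0, -1.0]]
force: [-0.0, -0.2, 0.2]
grip_width: 0.0615
t 13.75 pos [ 478.9 -334.    29.9] yang 88.9 zax [-0.0029  0.0016 -1.    ] F [-0.1  0.2 -1.3] w 34.4 j [ 0.32  0.63  0.31  1.86 -0.28  0.7   2.34]
shift [-1.1 -0.4 -1.1] turn [ 0.0015 -0.0029 -0.0001]
```

```bash
python3 -m creep '[[1,0,0,0,0,0,0],[1,0,0,0,0,0,0],[1,0,0,0,0,0,0]]' 30; python3 -c "
from h import *
s=st(); rel([.480,-.3345,.031],88.9)
g=grab_frame('side');  crop(g,310,120,100,70,8,'g4s');f=grab_frame('top'); crop(f,370,150,80,70,8,'g4t')"
```

```text
time: 14.12
tool_pos: [0.4799, -0.3347, 0.0314]
tool_rot: [[-1.0, 0.019, -0.0], [0.019, 1.0, -0.0], [0.0, -0.0, -1.0]]
force: [-0.3, -0.3, -1.3]
grip_width: 0.0319
t 14.12 pos [ 479.9 -334.7   31.4] yang 88.9 zax [-0. -0. -1.] F [-0.3 -0.3 -1.3] w 31.9 j [ 0.32  0.63  0.31  1.86 -0.28  0.7   2.34]
shift [-0.1  0.2  0.4] turn [-0. -0. -0.]
```

View pics/g4s.png

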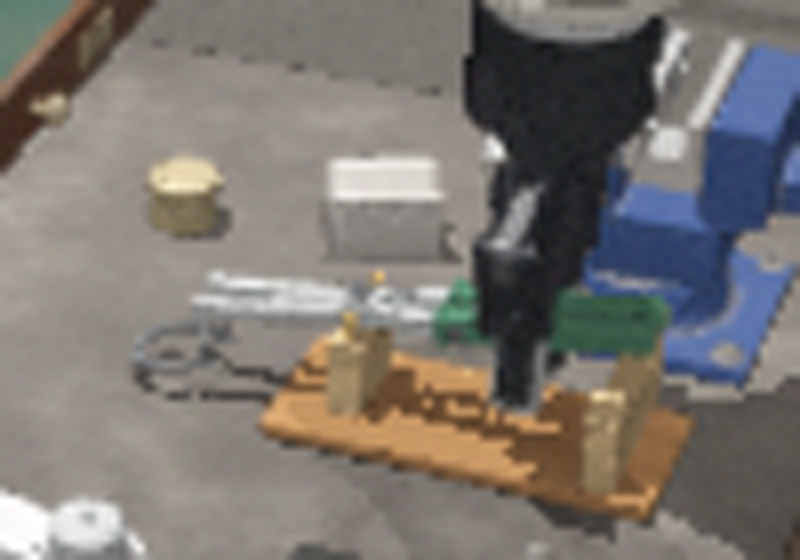

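View pics/g4t.png

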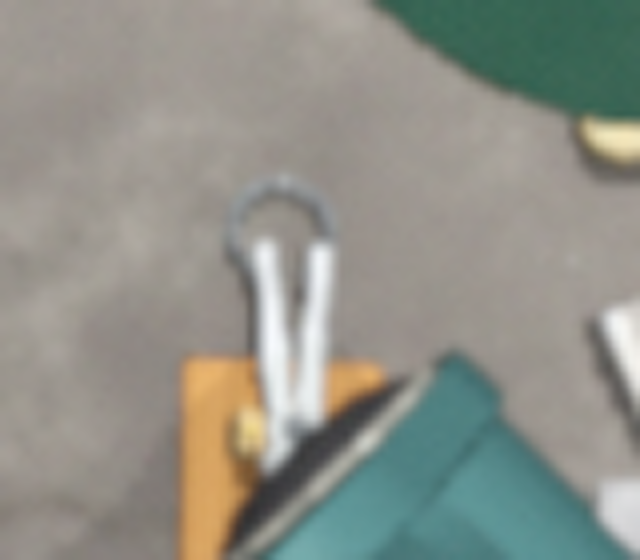

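```bash
python3 -m creep '[[1,0,0,0,0,0,0],[1,0,0,-4,0,0,0],[1,0,0,-12,0,0,0],[1,0,0,-25,0,0,0],[1,0,0,-40,0,0,0],[1,0,0,-55,0,0,0],[1,0,0,-70,0,0,0],[1,0,0,-80,0,0,0],[1,0,0,-80,0,0,0],[1,0,0,-80,0,0,0]]' 60; python3 -c "
from h import *
s=st(); print(np.round(s['ft_torque'],2))
g=grab_frame('side');  crop(g,310,100,100,80,8,'g5s');f=grab_frame('top'); crop(f,370,150,80,70,8,'g5t');pickle.dump((g,f,s),open('lift.pkl','wb'))"
```

```text
time: 15.48
tool_pos: [0.4797, -0.3345, 0.1109]
tool_rot: [[-1.0, 0.019, -0.001], [0.019, 1.0, 0.0], [0.001, 0.0, -1.0]]
force: [-0.6, 0.3, -1.8]
grip_width: 0.0296
t 15.47 pos [ 479.7 -334.5  110.9] yang 88.9 zax [-5.e-04  3.e-04 -1.e+00] F [-0.6  0.3 -1.8] w 29.6 j [ 0.28  0.51  0.35  1.83 -0.23  0.85  2.3 ]
[ 0.02  0.11 -0.  ]
```

View pics/g5s.png

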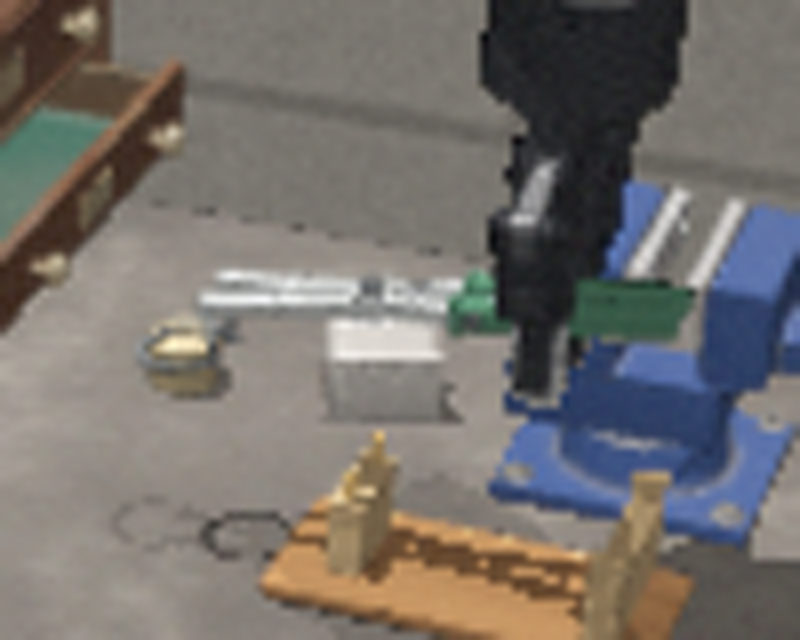

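View pics/g5t.png

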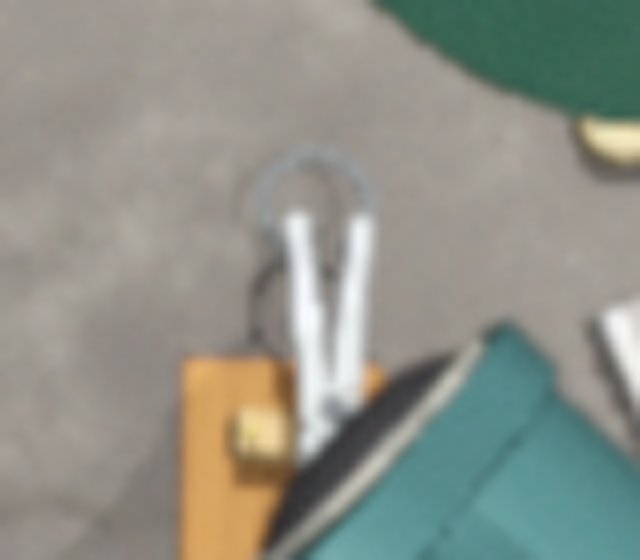

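```bash
python3 - <<'E'
from h import *
g,f,s=pickle.load(open('lift.pkl','rb'))
c=[.6427,-.3376,.1055]
cur=[circ(c,.017),circ(c,.021)]
crop(g,315,130,40,30,20,'r_s',cur);crop(f,390,160,40,30,20,'r_t',cur)
E
```

```text
(no output)
```

View pics/r_s.png

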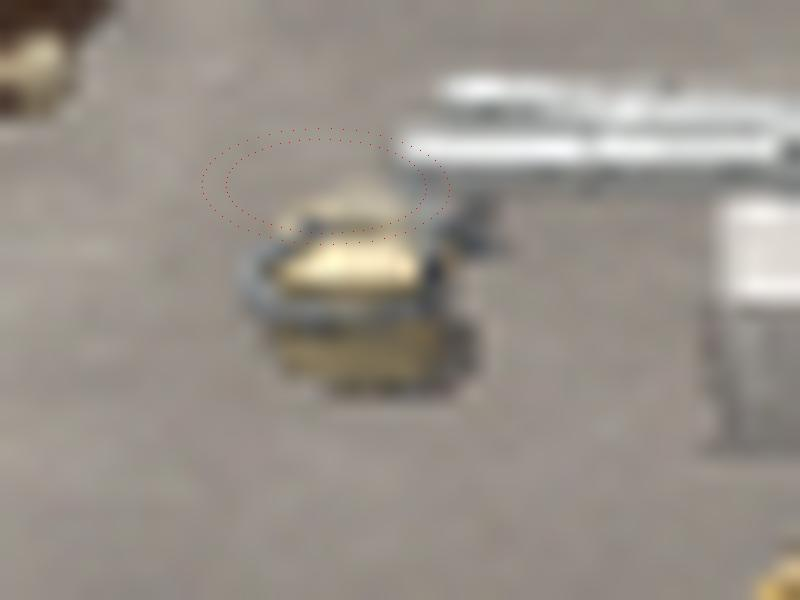

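View pics/r_t.png

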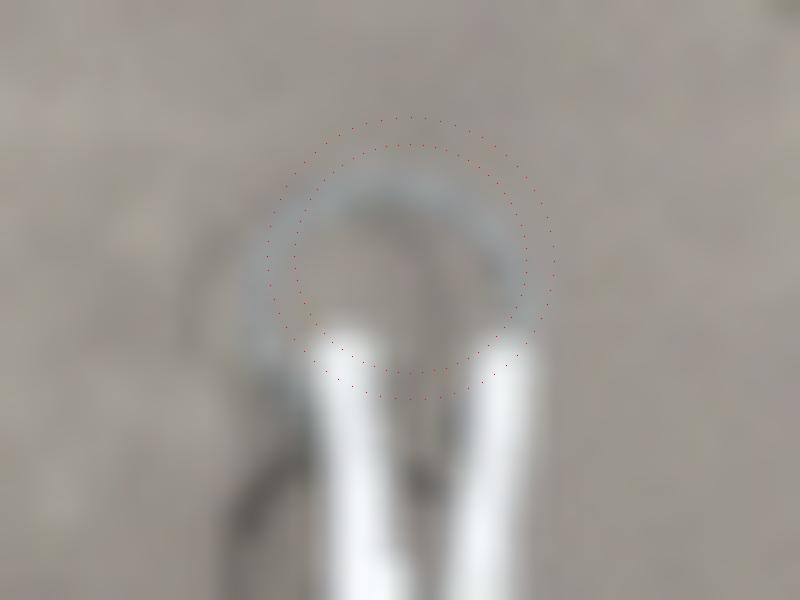

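```bash
cat >> h.py <<'E'
def tri(g,ug,f,uf):
    o1,d1=ray(g,ug);o2,d2=ray(f,uf); A=np.c_[d1,-d2]; k=np.linalg.lstsq(A,o2-o1,rcond=None)[0]; a=o1+k[0]*d1;b=o2+k[1]*d2; return (a+b)/2,np.linalg.norm(a-b)
def fitring(g,f,c0,tilt=False):
    # ring: bluish-grey: use B-R ; ring r 19 band vs in/out
    G=[g['color'][...,2].astype(np.float32)-g['color'][...,0],f['color'][...,2].astype(np.float32)-f['color'][...,0]]
    ang=np.linspace(-2.3,2.3,60)
    def arc(c,r,al,be): 
        x=r*np.cos(ang);y=r*np.sin(ang); return np.c_[c[0]+x,c[1]+y,c[2]-x*np.tan(al)+y*np.tan(be)]
    def cost(q):
        c=q[:3]/1000; al,be=(q[3]/100,q[4]/100) if tilt else (0,0); v=0
        for h,im in zip((g,f),G):
            v-=2*samp(im,projN(h,arc(c,.019,al,be))).mean()-samp(im,projN(h,arc(c,.0145,al,be))).mean()-samp(im,projN(h,arc(c,.0235,al,be))).mean()
        return v
    n=5 if tilt else 3; q0=np.zeros(n); q0[:3]=np.array(c0)*1000
    S=np.vstack([q0]+[q0+4*np.eye(n)[i] for i in range(n)])
    r=minimize(cost,q0,method='Nelder-Mead',options=dict(initial_simplex=S,maxiter=3000)); return r.x,r.fun,[arc(r.x[:3]/1000,k,*( (r.x[3]/100,r.x[4]/100) if tilt else (0,0))) for k in(.017,.021)]
E
python3 - <<'E'
from h import *
g,f,s=pickle.load(open('lift.pkl','rb'))
pg=lambda u,v:((u+.5)/20+315-.5,(v+.5)/20+130-.5); pf=lambda u,v:((u+.5)/20+390-.5,(v+.5)/20+160-.5)
L=tri(g,pg(405,145),f,pf(348,333)); R=tri(g,pg(447,88),f,pf(505,340)); C=tri(g,pg(350,268),f,pf(388,290))
print(L,R,C)
for t in(False,True):
    x,v,cur=fitring(g,f,C[0],t); print(np.round(x,2),v)
crop(g,315,130,40,30,20,'r_s',cur);crop(f,390,160,40,30,20,'r_t',cur)
E
```

```text
(array([ 0.62700097, -0.3263171 ,  0.12187177]), np.float64(0.004172000943569721)) (array([ 0.62699808, -0.34890008,  0.12171891]), np.float64(0.0029575060919963007)) (array([ 0.6389553 , -0.337153  ,  0.09092251]), np.float64(0.0023660344178725035))
[ 635.97 -337.29   89.33] -37.557891845703125
[ 636.07 -337.48   90.23    6.64    4.94] -40.276763916015625
```

View pics/r_s.png

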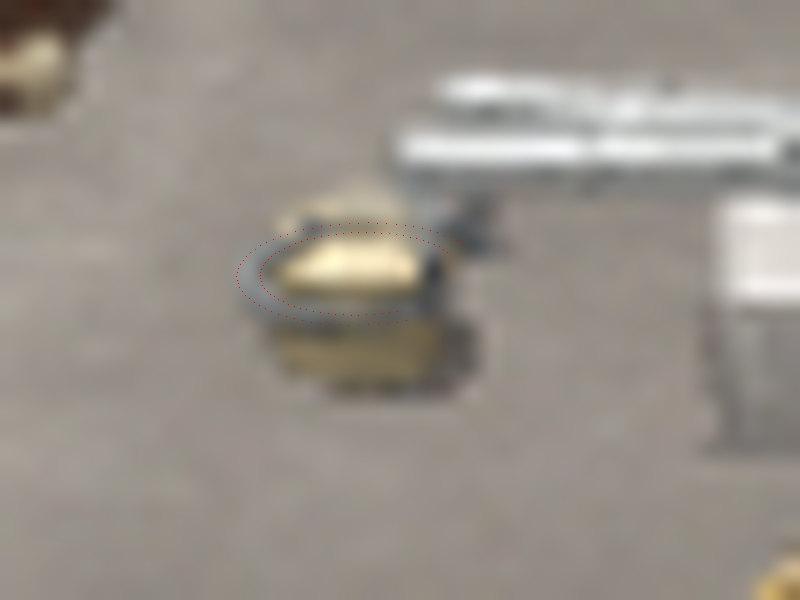

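View pics/r_t.png

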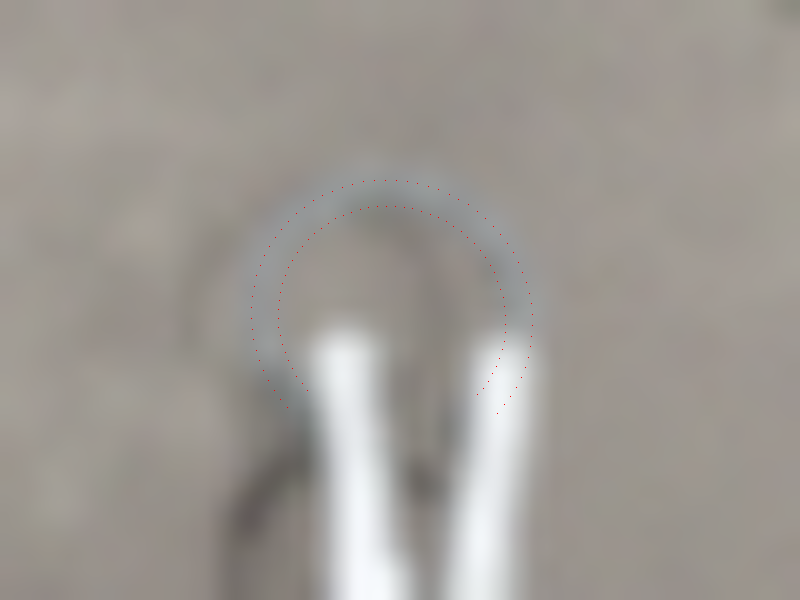

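```bash
python3 - <<'E'
from h import *
g,f,s=pickle.load(open('lift.pkl','rb'))
for pitch in (0,.03,.06,.09):
  for z0 in (.1315,):
    G=np.array([.4797,-.3345,z0]); c,sn=np.cos(pitch),np.sin(pitch)
    P=lambda x,y,z: G+[ (x+.075)*c - z*sn, y-.019*(x+.075), -(x+.075)*sn - z*c*-1]
    print(pitch,[np.round((proj(g,P(*q))-[310,100])*8+3.5,0).tolist() for q in((-.130,.017,.0075),(-.130,.017,-.0075),(-.036,.017,.0075),(-.036,.017,-.0075),(.088,0,-.026),(0,0,.006))])
E
python3 -c "
from h import *
g,f,s=pickle.load(open('lift.pkl','rb')); crop(g,330,120,75,40,10,'hs')"
```

```text
0 [[674.0, 360.0], [669.0, 393.0], [444.0, 315.0], [442.0, 348.0], [170.0, 314.0], [372.0, 284.0]]
0.03 [[675.0, 356.0], [669.0, 389.0], [445.0, 318.0], [441.0, 351.0], [168.0, 324.0], [372.0, 289.0]]
0.06 [[676.0, 352.0], [669.0, 386.0], [445.0, 320.0], [440.0, 353.0], [167.0, 334.0], [372.0, 294.0]]
0.09 [[677.0, 349.0], [669.0, 382.0], [446.0, 323.0], [440.0, 356.0], [165.0, 344.0], [373.0, 299.0]]
```

View pics/hs.png

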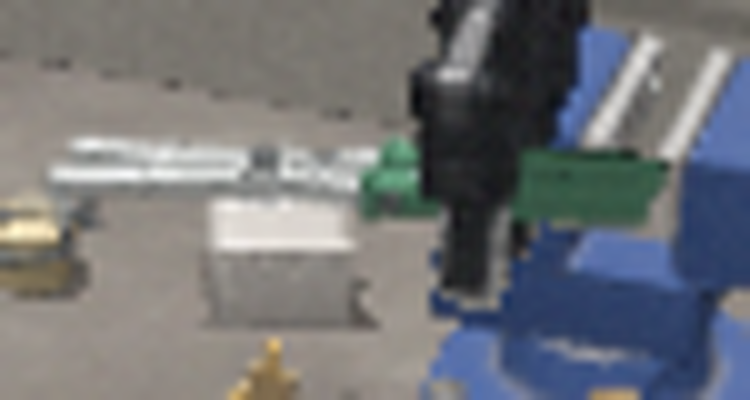

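```bash
python3 -m creep '[[1,0,0,-5,0,-0.08,0],[1,0,0,-10,0,-0.16,0],[1,0,0,-10,0,-0.16,0],[1,0,0,-10,0,-0.16,0]]' 80; cat > pm.py <<'E'
from h import *
import sys
g=grab_frame('side');f=grab_frame('top');s=st(); print(np.round(s['ft_torque'],2))
pickle.dump((g,f,s),open('pm.pkl','wb'))
crop(g,310,100,100,75,8,'m_s'+sys.argv[1]); crop(f,370,150,80,70,8,'m_t'+sys.argv[1])
E
python3 pm.py 1
```

```text
time: 16.08
tool_pos: [0.4801, -0.3347, 0.1211]
tool_rot: [[-0.987, 0.019, 0.158], [0.019, 1.0, -0.003], [-0.158, 0.0, -0.987]]
force: [0.4, -0.7, -2.4]
grip_width: 0.028
t 16.18 pos [ 480.4 -334.5  121. ] yang 88.95 zax [ 0.158  -0.0029 -0.9874] F [-0.6  1.3 -1.3] w 28.3 j [ 0.36  0.43  0.29  1.92 -0.33  0.7   2.42]
[0.05 0.33 0.02]
```

View pics/m_s1.png

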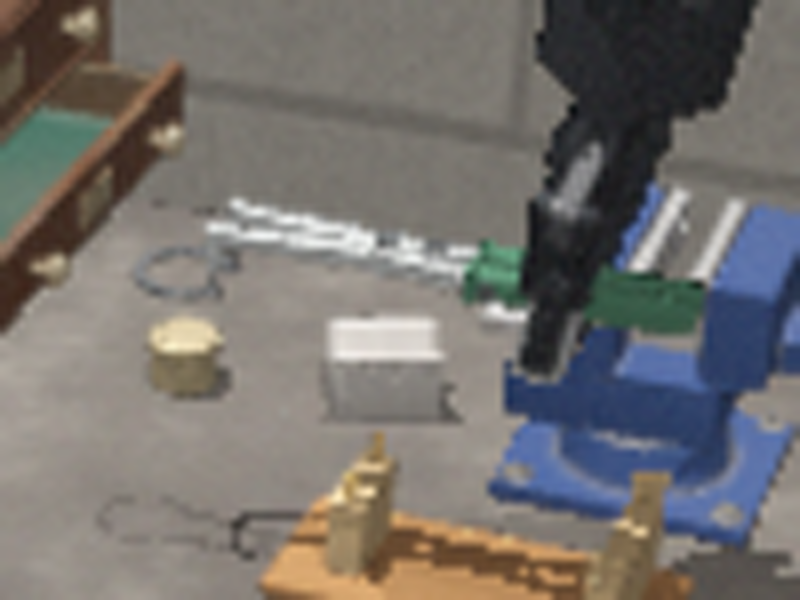

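View pics/m_t1.png

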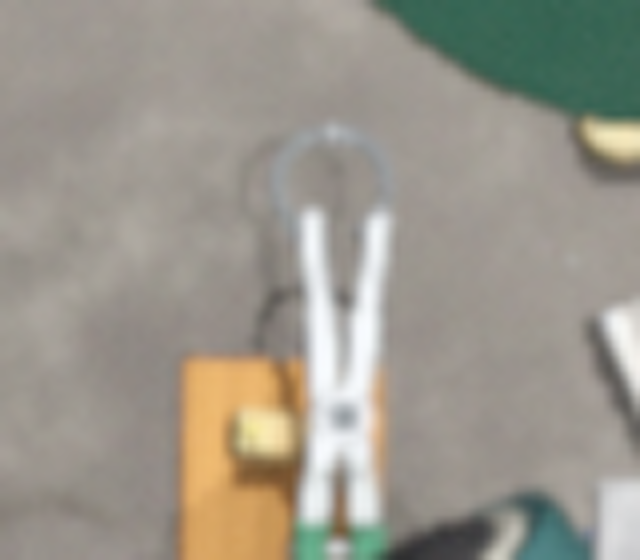

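```bash
cat > fitp.py <<'E'
from h import *
from scipy.optimize import least_squares
g,f,s=pickle.load(open('pm.pkl','rb'))
x,v,cur=fitring(g,f,[.643,-.338,.115]); print('ring level',np.round(x,2),v)
x2,v2,cur2=fitring(g,f,x[:3]/1000,True); print('ring tilt',np.round(x2,2),v2)
crop(g,315,115,50,40,16,'r_s2',cur);crop(f,395,160,40,30,20,'r_t2',cur); crop(g,360,120,50,30,16,'h_s2')
E
python3 fitp.py
```

```text
ring level [ 640.76 -338.82  114.61] -23.65749740600586
ring tilt [ 641.07 -338.81  114.46    6.22   -2.22] -23.964481353759766
```

View pics/r_s2.png

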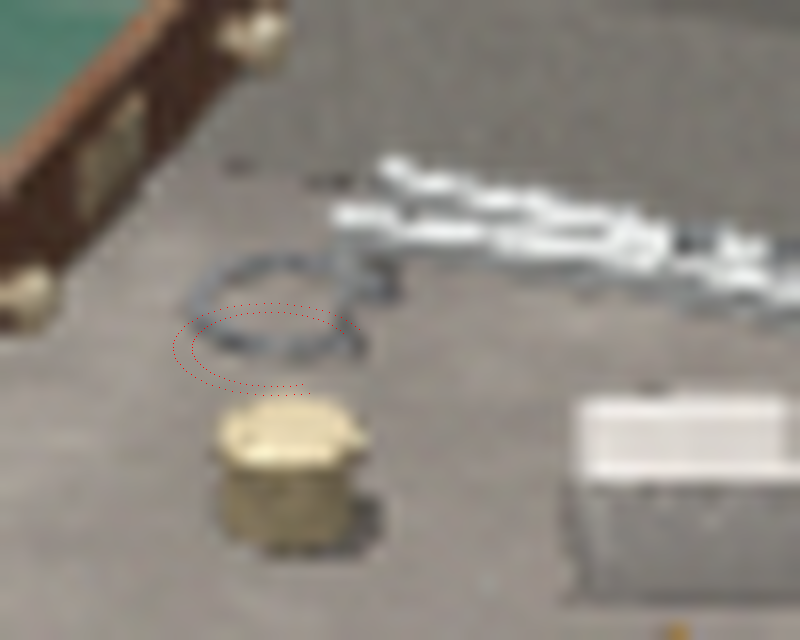

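View pics/r_t2.png

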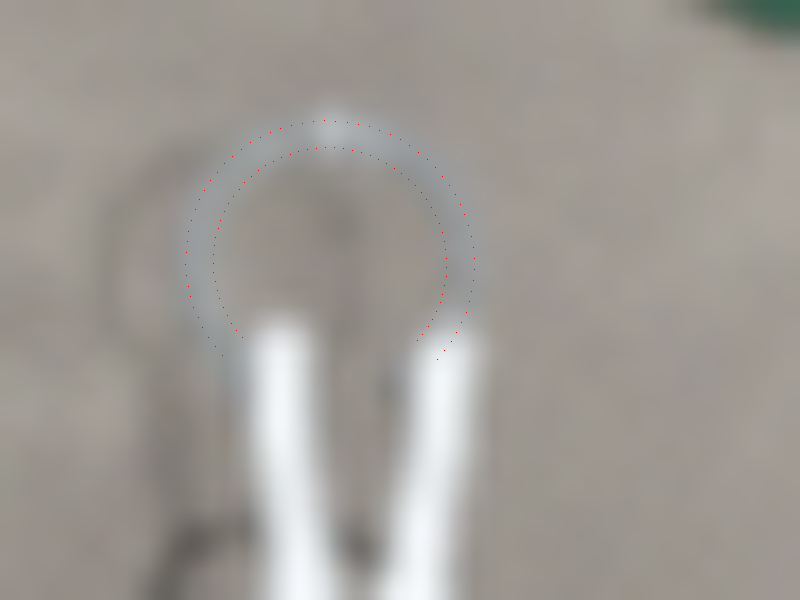

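View pics/h_s2.png

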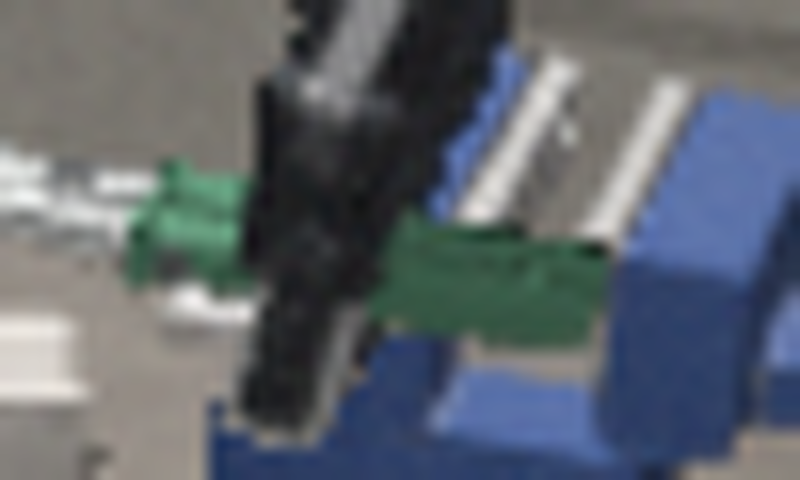

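```bash
cat > fitp2.py <<'E'
from h import *
from scipy.optimize import least_squares
BT=np.array([.0012,-.0005,0]);BS=-BT
def pm(q,P):
    p=np.array(q[:3])/1000; R=Ro.from_euler('ZY',[q[3],q[4]]).as_matrix(); return P@R.T+p   # +pitch about y: nose down
def fitpose(g,f,side,top,q0,rel=True):
    def res(q):
        r=[]
        for (P,u,w) in side: r.append(w*(projN(g,pm(q,np.array([P]))+BS)[0]-u))
        for (P,u,w) in top: r.append(w*(projN(f,pm(q,np.array([P]))+BT)[0]-u))
        return np.concatenate(r)
    r=least_squares(res,q0,loss='soft_l1',f_scale=.5,x_scale=[10,10,10,.05,.05]); return r.x,res(r.x).reshape(-1,2),r
E
cat > run1.py <<'E'
from fitp2 import *
g,f,s=pickle.load(open('pm.pkl','rb'))
A=lambda u,v,k,x0,y0: np.array([(u+.5)/k+x0-.5,(v+.5)/k+y0-.5])
side=[((.088,0,-.026),A(274,305,16,315,115),1),((-.036,.017,-.0075),A(138,287,16,360,120),1),((-.130,.017,-.0075),A(588,347,16,360,120),1)]
top=[((.088,0,-.026),A(330,262,20,395,160),1),((0,0,.006),A(344,414,8,370,150),1),((-.036,.017,.0075),A(297,523,8,370,150),1),((-.036,-.017,.0075),A(386,525,8,370,150),1)]
q,r,_=fitpose(g,f,side,top,[555,-337,140,-.02,0]); print(np.round(q,3)); print(np.round(r,2))
print('ring',pm(q,np.array([[.088,0,-.026]])),'grip',pm(q,np.array([[-.075,0,0]])))
E
python3 run1.py
```

```text
[ 5.49280e+02 -3.34539e+02  1.55421e+02 -6.00000e-03  1.80000e-02]
[[ 0.98 -0.01]
 [-0.92 -0.67]
 [ 0.04  0.48]
 [-0.36  0.26]
 [-0.02  0.61]
 [-0.2  -0.42]
 [ 0.9  -0.35]]
ring [[ 0.63678847 -0.33504062  0.12781503]] grip [[ 0.4742942  -0.33410989  0.15679342]]
```

```bash
python3 -m creep '[[1,0,0,20,0,-0.02,0],[1,2,0,40,0,-0.02,0],[1,4,0.1,60,0,-0.02,0],[1,7.2,0.1,79.9,0,-0.02,0],[1,7.2,0.1,79.9,0,-0.02,0],[1,7.2,0.1,79.9,0,-0.02,0]]' 80; python3 pm.py 2
```

```text
time: 16.92
tool_pos: [0.486, -0.3349, 0.0418]
tool_rot: [[-0.984, 0.019, 0.179], [0.019, 1.0, -0.004], [-0.179, -0.0, -0.984]]
force: [0.3, -0.5, -2.3]
grip_width: 0.0281
t 17.02 pos [ 486.1 -334.9   42.2] yang 88.91 zax [ 0.1799 -0.0041 -0.9837] F [ 0.3 -0.  -1.5] w 28.3 j [ 0.43  0.55  0.22  1.95 -0.43  0.53  2.52]
[0.07 0.41 0.02]
```

View pics/m_s2.png

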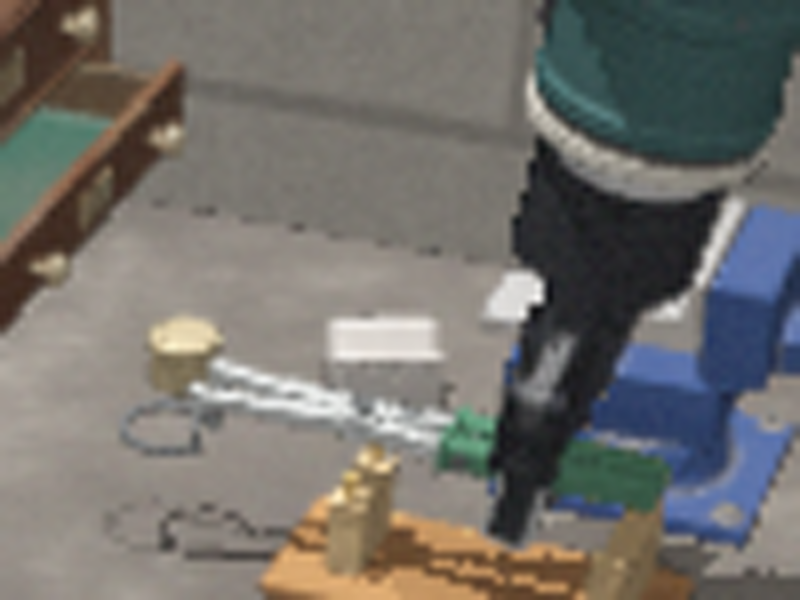

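View pics/m_t2.png

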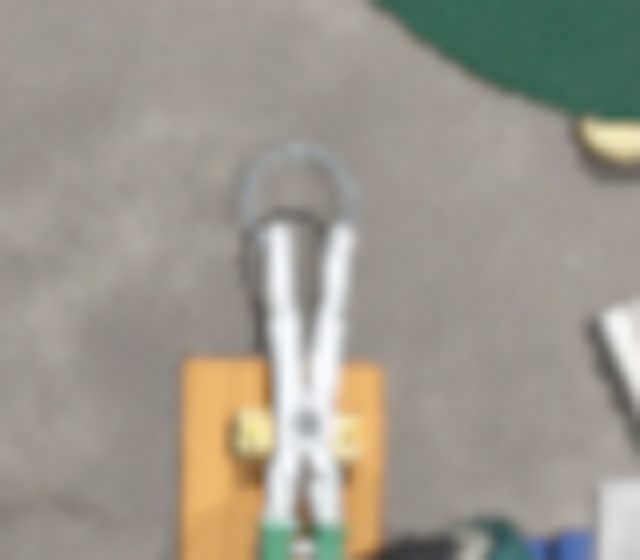

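```bash
python3 -m creep '[[1,1.8,0,9.8,0,0,0],[1,3.2,0,17.7,0,0,0],[1,3.8,0,20.7,0,0,0],[1,3.8,0,20.7,0,0,0]]'; python3 -c "
from h import *
s=st(); print(np.round(s['ft_torque'],2))"
```

```text
time: 17.52
tool_pos: [0.4853, -0.3347, 0.02]
tool_rot: [[-0.984, 0.019, 0.179], [0.019, 1.0, -0.003], [-0.179, 0.0, -0.984]]
force: [0.0, -0.4, -1.0]
grip_width: 0.0278
t 17.52 pos [ 485.3 -334.7   20. ] yang 88.89 zax [ 0.1786 -0.0032 -0.9839] F [ 0.  -0.4 -1. ] w 27.8 j [ 0.45  0.59  0.19  1.96 -0.45  0.49  2.54]
[0.1  0.52 0.07]
```

```bash
python3 -m creep '[[1,0.2,0,1.2,0,0,0],[1,0.4,0,2,0,0,0],[1,0.4,0,2,0,0,0]]'; python3 pm.py 3
```

```text
time: 17.9
tool_pos: [0.4857, -0.3349, 0.0191]
tool_rot: [[-0.984, 0.019, 0.18], [0.019, 1.0, -0.004], [-0.18, -0.0, -0.984]]
force: [-6.1, 4.5, 15.4]
grip_width: 0.028
t 18.0 pos [ 485.6 -334.9   19.1] yang 88.89 zax [ 0.1798 -0.0037 -0.9837] F [-6.3  5.1 16.1] w 27.9 j [ 0.45  0.59  0.19  1.96 -0.45  0.49  2.54]
[0.87 1.31 0.16]
```

View pics/m_s3.png

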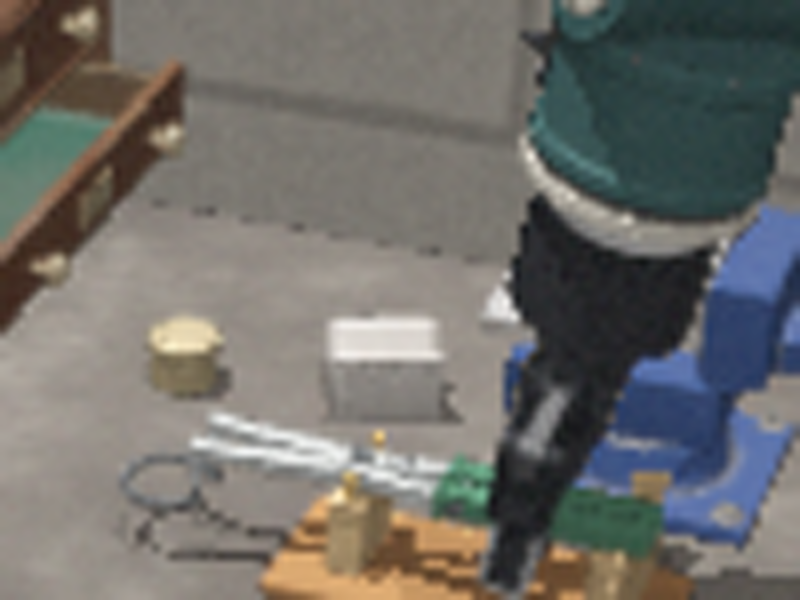

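```bash
python3 -m creep '[[1,-0.2,0,-1.2,0,0,0],[0.7,-0.2,0,-1.2,0,0,0],[0.28,-0.2,0,-1.2,0,0,0],[0.28,-0.2,0,-1.2,0,0,0],[0.28,-0.2,0,-1.2,0,0,0]]' 30; python3 pm.py 4
```

```text
time: 18.62
tool_pos: [0.4855, -0.3348, 0.0195]
tool_rot: [[-0.984, 0.019, 0.179], [0.019, 1.0, -0.004], [-0.179, -0.0, -0.984]]
force: [-0.2, 0.7, 0.0]
grip_width: 0.0615
t 18.73 pos [ 485.5 -334.8   19.4] yang 88.89 zax [ 0.179  -0.0036 -0.9838] F [-0.3  0.6 -0.5] w 61.4 j [ 0.45  0.59  0.19  1.96 -0.45  0.49  2.54]
[-0.01  0.25 -0.05]
```

View pics/m_s4.png

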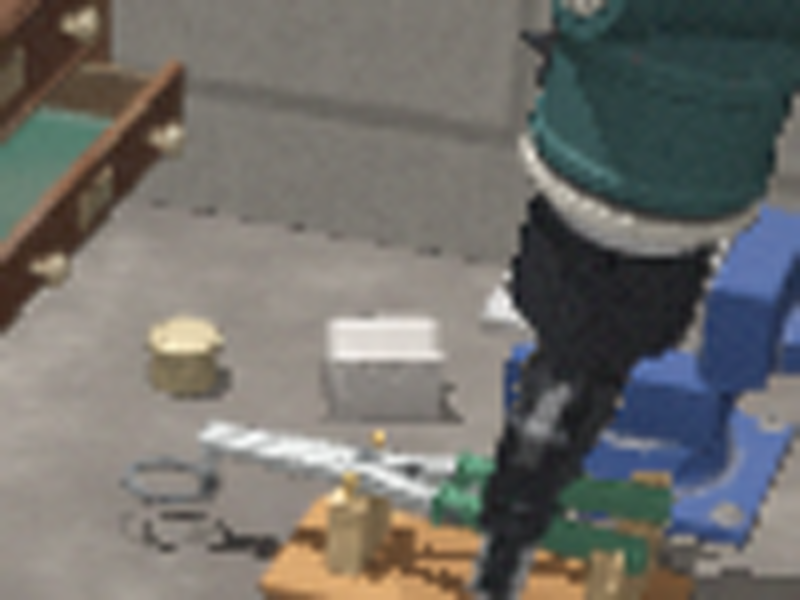

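View pics/m_t4.png

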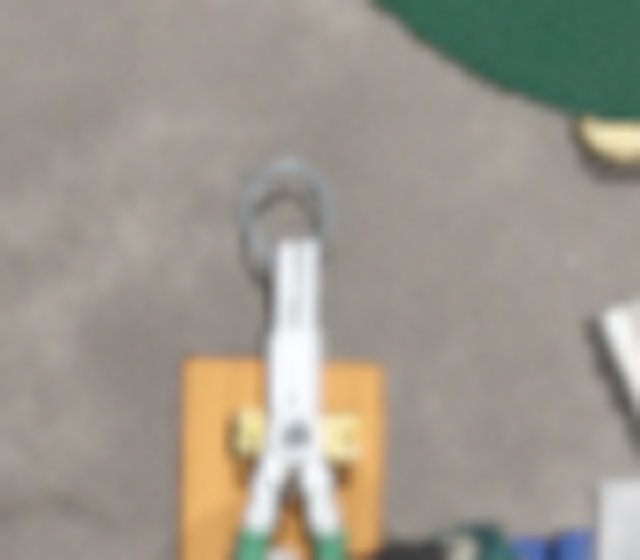

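```bash
python3 -c "
from h import *
rel([.480,-.3346,.031],88.9)"
```

```text
shift [  3.3   0.  -12.4] turn [-1.0e-04  1.8e-01 -1.0e-04]
```

```bash
python3 -m creep '[[0.28,1.5,0,-6,0,0.09,0],[0.28,3.3,0,-12.4,0,0.18,0],[0.28,3.3,0,-12.4,0,0.18,0],[0.28,3.3,0,-12.4,0,0.18,0]]'; python3 -c "
from h import *
st(); rel([.480,-.3346,.031],88.9)"
```

```text
time: 19.23
tool_pos: [0.4796, -0.3345, 0.0306]
tool_rot: [[-1.0, 0.019, 0.001], [0.019, 1.0, 0.0], [-0.001, 0.0, -1.0]]
force: [-0.3, 0.2, -0.1]
grip_width: 0.0615
t 19.23 pos [ 479.6 -334.5   30.6] yang 88.89 zax [ 1.3e-03  3.0e-04 -1.0e+00] F [-0.3  0.2 -0.1] w 61.5 j [ 0.3   0.63  0.34  1.86 -0.31  0.7   2.37]
shift [-0.4 -0.1 -0.4] turn [ 0.0003  0.0013 -0.0002]
```

```bash
python3 -m creep '[[0.4,0,0,0,0,0.001,0],[0.6,0,0,0,0,0.001,0],[1,0,0,0,0,0.001,0],[1,0,0,0,0,0.001,0],[1,0,0,0,0,0.001,0]]' 40; python3 pm.py 5
```

```text
time: 19.85
tool_pos: [0.4797, -0.3352, 0.0317]
tool_rot: [[-1.0, 0.02, -0.0], [0.02, 1.0, -0.0], [0.0, -0.0, -1.0]]
force: [-5.0, 0.3, 11.6]
grip_width: 0.0316
t 19.95 pos [ 479.7 -335.3   31.7] yang 88.84 zax [-1.e-04 -3.e-04 -1.e+00] F [-4.8  0.5 11.2] w 31.6 j [ 0.29  0.63  0.34  1.86 -0.31  0.71  2.37]
[0.17 0.86 0.1 ]
```

View pics/m_s5.png

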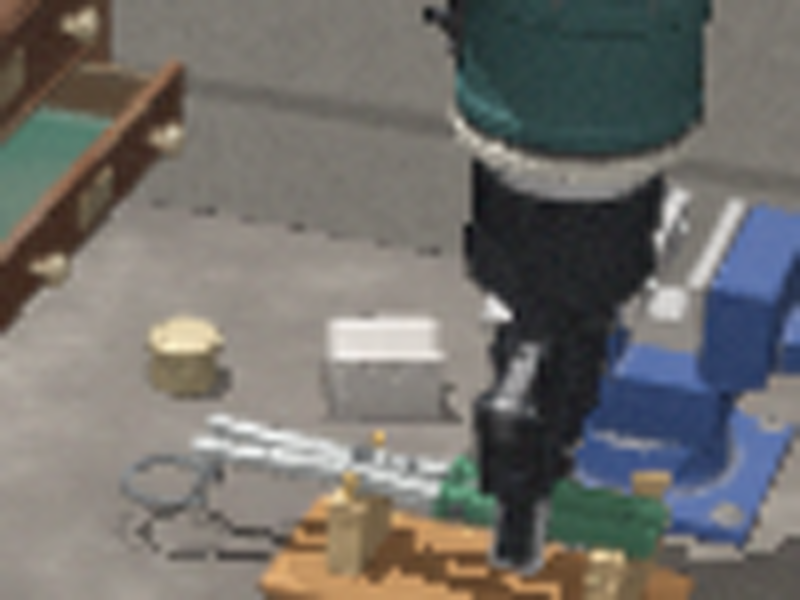

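```bash
python3 -m creep '[[1,0,0,-1,0,0,0],[1,0,0,-3,0,0,0],[1,0,0,-10,0,0,0],[1,0,0,-25,0,0,0],[1,0,0,-45,0,0,0],[1,0,0,-65,0,0,0],[1,0,0,-80,0,0,0],[1,0,0,-80,0,0,0],[1,0,0,-80,0,0,0]]' 60; python3 pm.py 6
```

```text
time: 21.08
tool_pos: [0.4799, -0.3344, 0.1106]
tool_rot: [[-1.0, 0.019, -0.001], [0.019, 1.0, 0.0], [0.001, 0.0, -1.0]]
force: [-0.3, -0.3, -2.6]
grip_width: 0.0296
t 21.18 pos [ 479.7 -334.4  110.4] yang 88.9 zax [-2.e-03  4.e-04 -1.e+00] F [-0.2 -0.5 -2.8] w 29.9 j [ 0.25  0.52  0.39  1.83 -0.25  0.85  2.32]
[-0.01  0.13 -0.03]
```

View pics/m_s6.png

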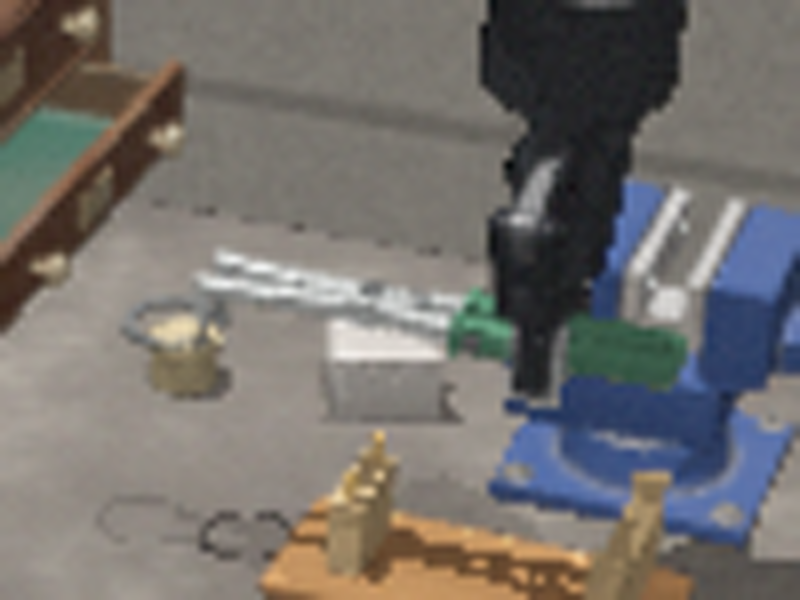

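View pics/m_t6.png

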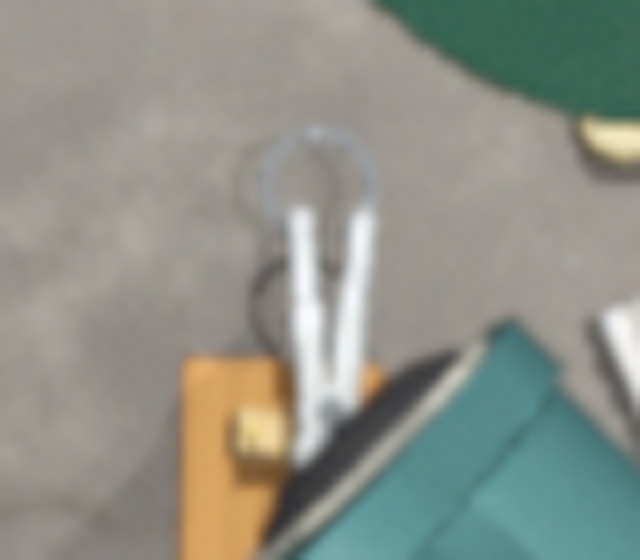

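```bash
python3 - <<'E'
from fitp2 import *
g=pickle.load(open('pm.pkl','rb'))[0]
F=[(.088,0,-.026),(.071,.011,.003),(-.036,.017,-.0075),(-.130,.017,-.0075),(-.130,.017,.0075)]
for q in ([554.8,-336,52,-.0194,0],[554.8,-336,131.2,-.0194,0],[554.8,-336,131.2,-.0194,.03]):
    print(q,[np.round((projN(g,pm(q,np.array([P]))+BS)[0]-[310,100])*8+3.5).tolist() for P in F])
crop(g,310,130,50,40,16,'q_s1');crop(g,355,130,50,40,16,'q_s2')
im=cv2.imread('pics/m_s5.png'); cv2.imwrite('pics/q5a.png',cv2.resize(im[370:570,80:330],None,fx=3,fy=3,interpolation=cv2.INTER_CUBIC)); cv2.imwrite('pics/q5b.png',cv2.resize(im[420:600,420:690],None,fx=2.8,fy=2.8,interpolation=cv2.INTER_CUBIC))
E
```

```text
[554.8, -336, 52, -0.0194, 0] [[168.0, 477.0], [197.0, 439.0], [429.0, 518.0], [648.0, 565.0], [652.0, 534.0]]
[554.8, -336, 131.2, -0.0194, 0] [[172.0, 315.0], [202.0, 272.0], [443.0, 350.0], [671.0, 395.0], [675.0, 361.0]]
[554.8, -336, 131.2, -0.0194, 0.03] [[174.0, 321.0], [202.0, 276.0], [444.0, 347.0], [672.0, 386.0], [676.0, 352.0]]
```

View pics/q_s1.png

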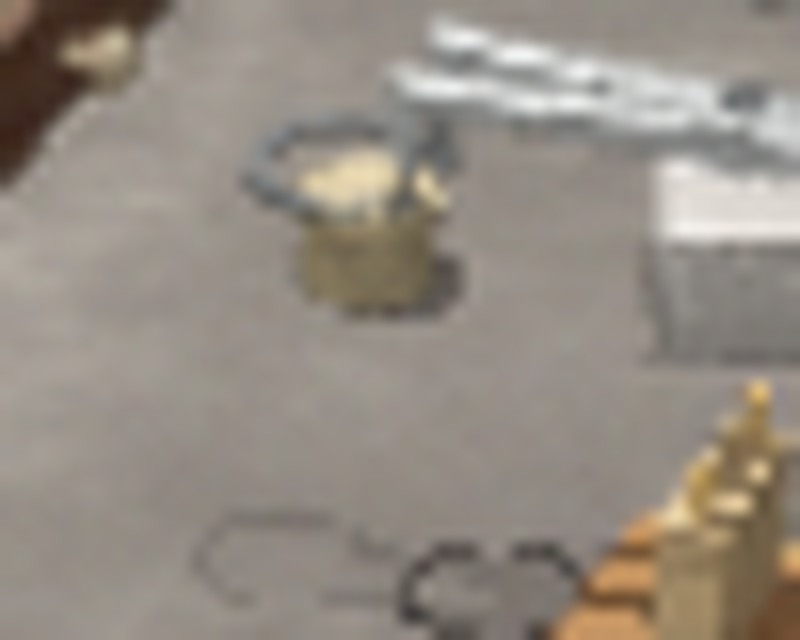

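View pics/q_s2.png

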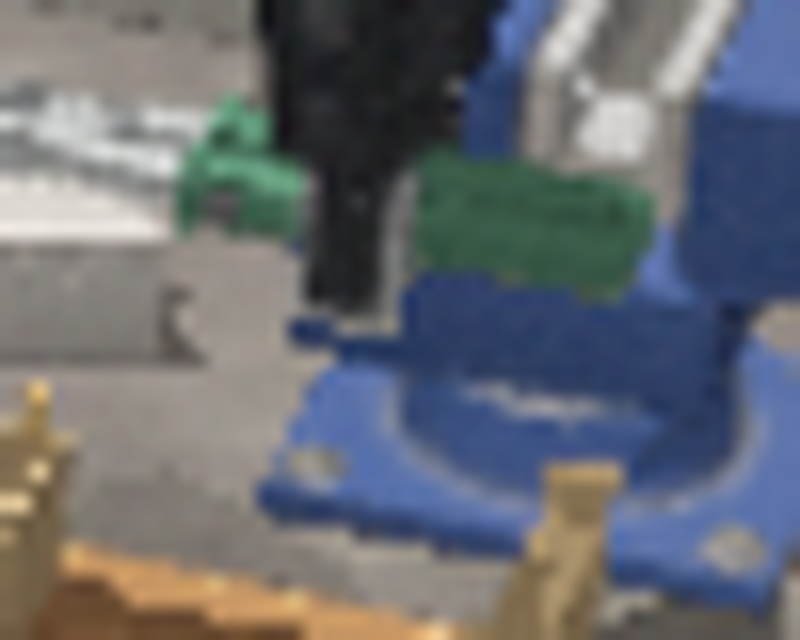

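View pics/q5a.png

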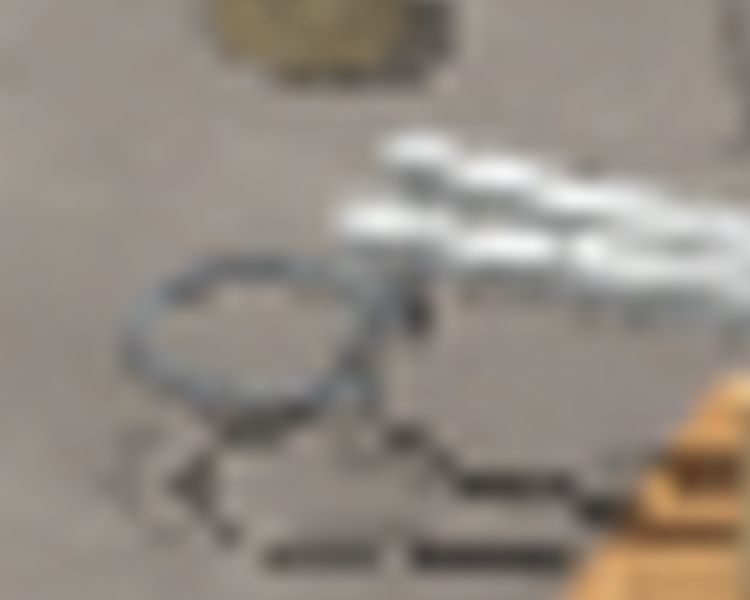

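View pics/q5b.png

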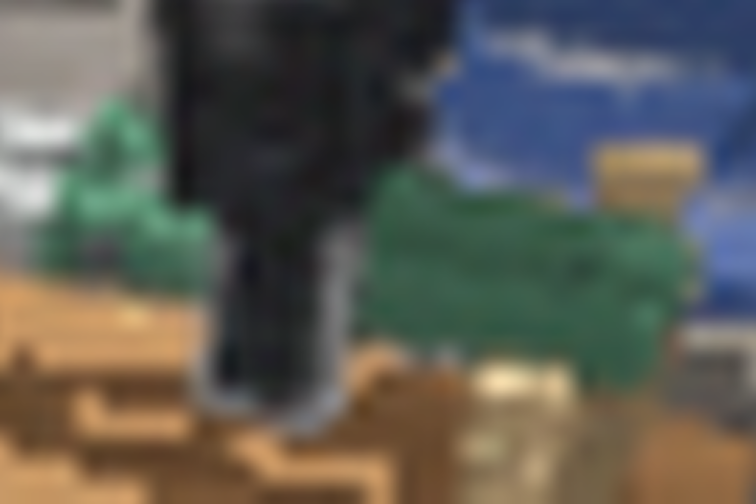

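```bash
cat >> h.py <<'E'
def fitring1(h,c0,z,mode,r=.019,A=2.1,d=.0045):
    c=h['color'].astype(np.float32); im=c[...,2]-c[...,0] if mode=='b' else -c.mean(2)
    ang=np.linspace(-A,A,70)
    arc=lambda q,rr:np.c_[q[0]/1000+rr*np.cos(ang),q[1]/1000+rr*np.sin(ang),np.full(70,z)]
    def cost(q): return -(2*samp(im,projN(h,arc(q,r)))-samp(im,projN(h,arc(q,r-d)))-samp(im,projN(h,arc(q,r+d)))).mean()
    q0=np.array(c0[:2])*1000; best=min((minimize(cost,q0+[a,b],method='Nelder-Mead') for a in(-4,0,4) for b in(-4,0,4)),key=lambda r:r.fun)
    return best.x,best.fun,[arc(best.x,.017),arc(best.x,.021)]
E
python3 - <<'E'
from h import *
g,f,s=pickle.load(open('pm.pkl','rb'))
z=.0260+.0788
x,v,cur=fitring1(f,[.6427,-.3376],z,'b'); print('top',x,v)
x2,v2,cur2=fitring1(g,[.6427,-.3376],z,'d'); print('side',x2,v2)
crop(f,390,155,40,30,20,'r_t3',cur);crop(g,310,130,40,30,20,'r_s3',cur2)
E
```

```text
top [ 642.41087863 -335.71954365] -22.205909729003906
side [ 706.93337939 -367.44752929] -23.998981475830078
```

View pics/r_t3.png

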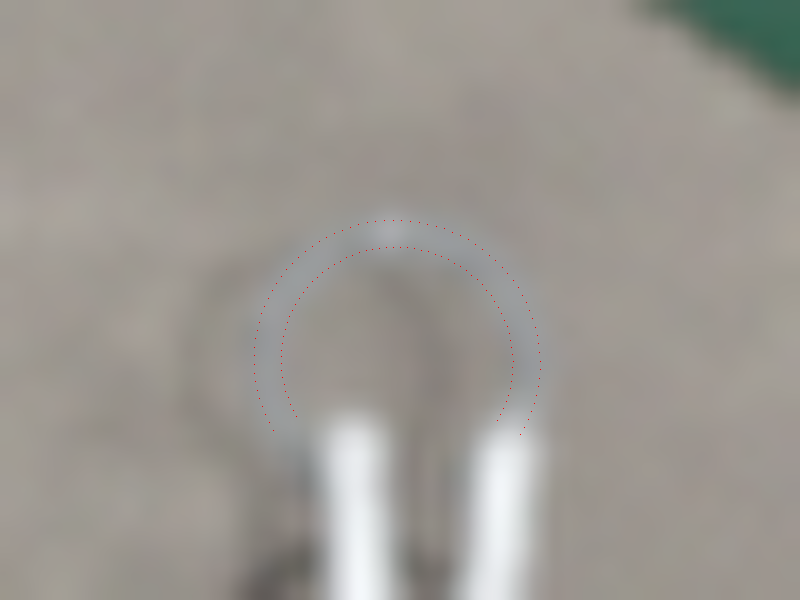

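View pics/r_s3.png

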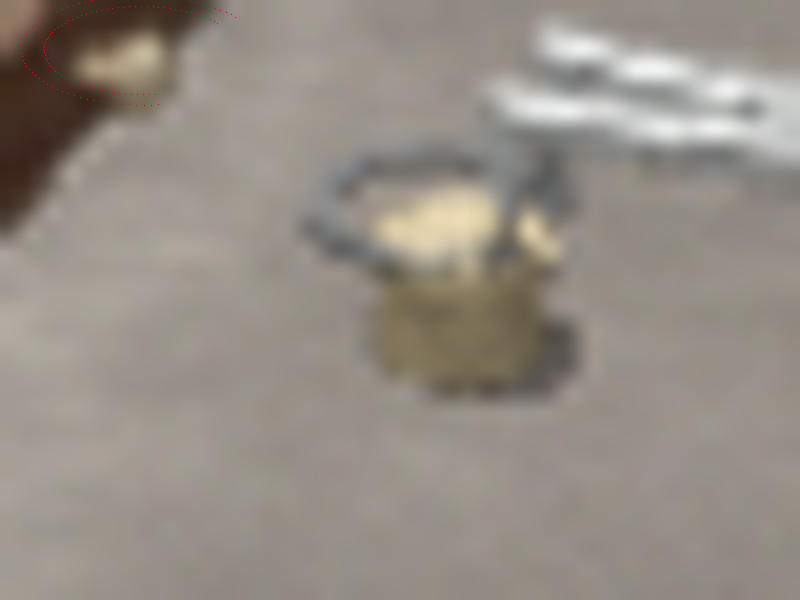

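```bash
python3 - <<'E'
from h import *
f=pickle.load(open('top0.pkl','rb'));g=pickle.load(open('side0.pkl','rb'))
print(proj(f,[.4336,-.119,.06]),proj(g,[.4336,-.119,.06]))
z=.06
def rect(x0,x1,y0,y1,z): 
    t=np.linspace(0,1,40); return np.vstack([np.c_[x0+(x1-x0)*t,0*t+y0,0*t+z],np.c_[x0+(x1-x0)*t,0*t+y1,0*t+z],np.c_[0*t+x0,y0+(y1-y0)*t,0*t+z],np.c_[0*t+x1,y0+(y1-y0)*t,0*t+z]])
cur=[rect(.422,.445,-.152,-.086,.06)]
crop(f,265,190,115,75,7,'dst_t',cur); crop(g,310,160,110,80,7,'dst_s',cur)
E
```

```text
[334.35767217 242.12983377] [371.83395608 198.47097935]
```

View pics/dst_t.png

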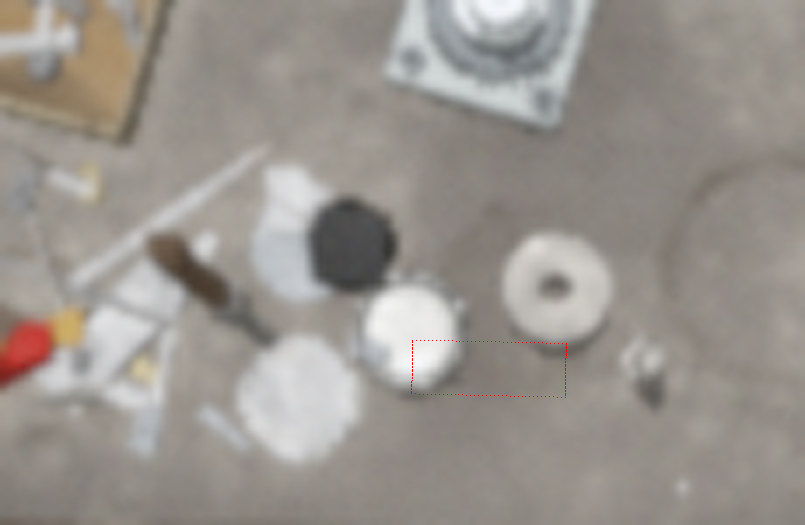

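View pics/dst_s.png

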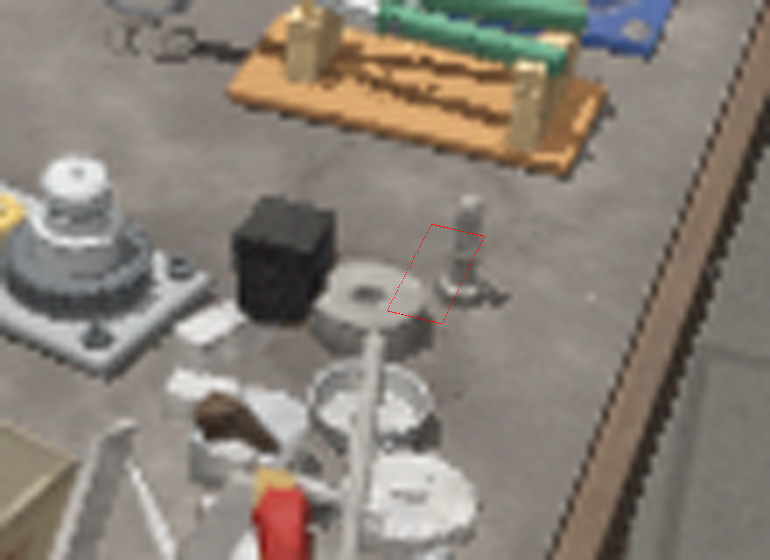

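```bash
python3 -m creep '[[1,4,15,0,0,0,0],[1,12,45,0,0,0,0],[1,20,85,0,0,0,0],[1,30,125,0,0,0,0],[1,38,160,0,0,0,0],[1,45,190,0,0,0,0],[1,49,208,0,0,0,0],[1,50.2,214.5,0,0,0,0],[1,50.2,214.5,0,0,0,0],[1,50.2,214.5,0,0,0,0]]'; cat > dd.py <<'E'
from h import *
import sys
n=sys.argv[1]; zr=float(sys.argv[2])
s=st(); print(np.round(s['ft_torque'],2)); zr=s['tool_pos'][2]+zr
g=grab_frame('side');f=grab_frame('top'); pickle.dump((g,f,s),open('dd.pkl','wb'))
x,v,cur=fitring1(f,[.5963,-.1203],zr,'b'); print('ring top',np.round(x,2),v,'z',zr)
Q=(.5963,-.1203,-.282); P=(.593,-.119,-.284)
crop(f,315,160,60,50,13,n+'t',cur+[brk(*Q)[0]]); crop(g,270,130,110,80,7,n+'s',[brk(*P)[0]])
E
python3 dd.py k1 -0.0057
```

```text
time: 22.42
tool_pos: [0.434, -0.1199, 0.1111]
tool_rot: [[-1.0, 0.02, -0.001], [0.02, 1.0, -0.0], [0.001, -0.0, -1.0]]
force: [0.3, 0.7, -3.0]
grip_width: 0.0295
t 22.43 pos [ 434.  -119.9  111.1] yang 88.85 zax [-9.e-04 -3.e-04 -1.e+00] F [ 0.3  0.7 -3. ] w 29.5 j [-0.13  0.3   0.38  2.15 -0.16  0.72  1.91]
[ 0.04  0.06 -0.03]
ring top [ 597.36 -121.32] -3.464405059814453 z 0.10536166104901042
```

View pics/k1t.png

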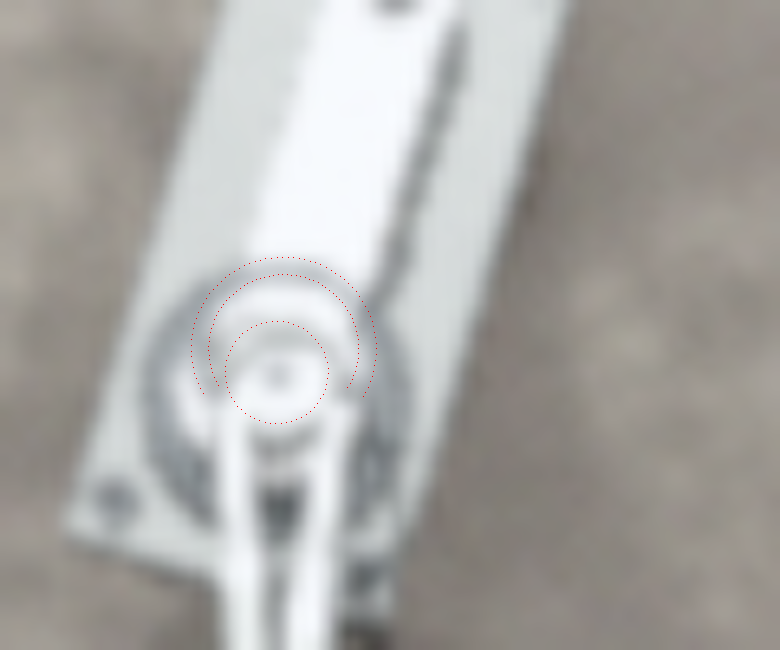

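View pics/k1s.png

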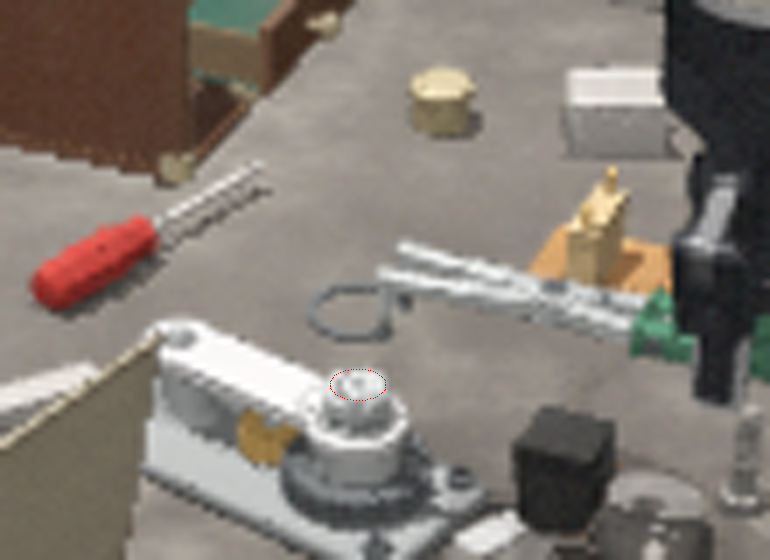

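```bash
python3 - <<'E'
from h import *
g,f,s=pickle.load(open('dd.pkl','rb'))
for z in(.1034,.1054,.1074):
    x,v,cur=fitring1(g,[.594,-.120],z,'d'); print(z,x,v)
x,v,cur=fitring1(g,[.594,-.120],.1054,'d');crop(g,305,160,40,35,18,'ks2',cur)
E
```

```text
0.1034 [ 594.2570156  -118.76279411] -48.62968826293945
0.1054 [ 593.1576691  -115.82090401] -48.884857177734375
0.1074 [ 591.81046804 -112.97040058] -49.132049560546875
```

View pics/ks2.png

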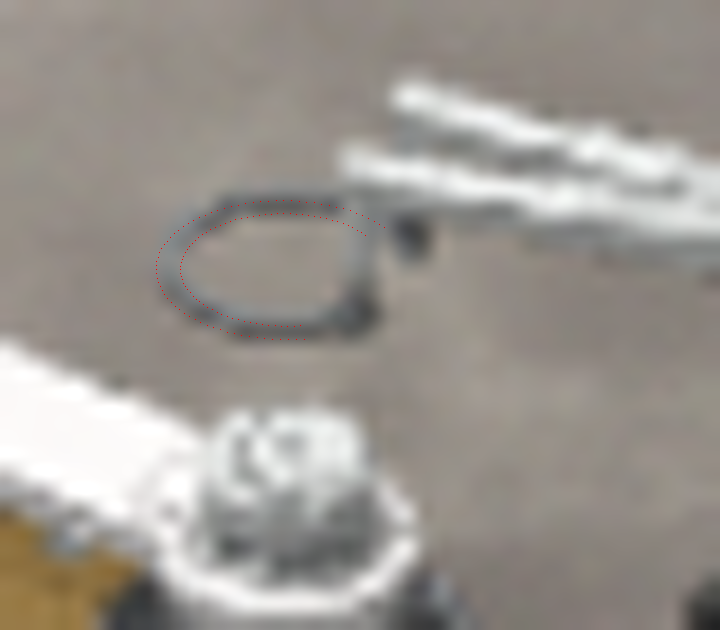

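```bash
python3 -m creep '[[1,0.4,0.9,8,0,0.001,0],[1,0.4,0.9,18,0,0.001,0],[1,0.4,0.9,26,0,0.001,0],[1,0.4,0.9,29,0,0.001,0],[1,0.4,0.9,29,0,0.001,0],[1,0.4,0.9,29,0,0.001,0]]'; python3 dd.py k2 -0.0065; python3 - <<'E'
from h import *
g,f,s=pickle.load(open('dd.pkl','rb'))
for z in(.073,.075):
    x,v,cur=fitring1(g,[.594,-.120],z,'d',A=1.9); print(z,x,v)
crop(g,300,160,45,40,16,'k2s',cur+brk(.593,-.119,-.284)[:2])
E
```

```text
time: 23.28
tool_pos: [0.4338, -0.1184, 0.0823]
tool_rot: [[-1.0, 0.019, -0.002], [0.019, 1.0, -0.0], [0.002, -0.0, -1.0]]
force: [-0.9, 0.3, -2.2]
grip_width: 0.0296
t 23.27 pos [ 433.8 -118.4   82.3] yang 88.89 zax [-1.6e-03 -1.0e-04 -1.0e+00] F [-0.9  0.3 -2.2] w 29.6 j [-0.11  0.35  0.36  2.17 -0.2   0.66  1.94]
[-0.    0.16  0.02]
ring top [ 597.01 -120.26] -2.7545382976531982 z 0.07579937080194465
0.073 [ 594.14171309 -120.25009402] -78.45769500732422
0.075 [ 593.06373063 -117.57033039] -78.4434585571289
```

View pics/k2t.png

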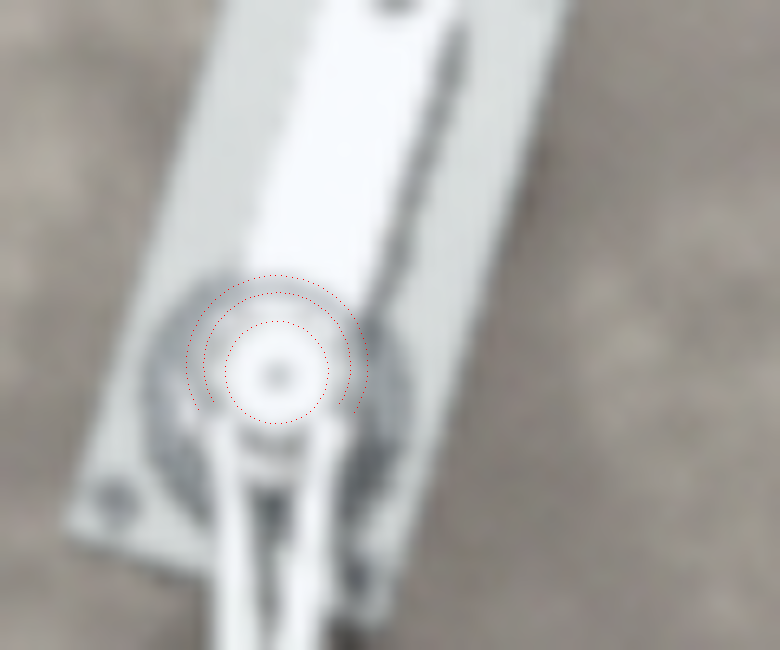

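View pics/k2s.png

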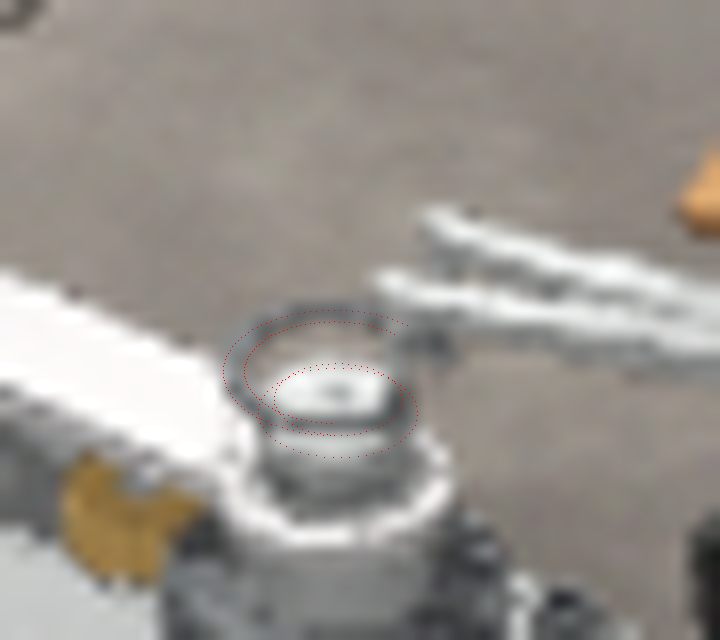

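```bash
python3 -m creep '[[1,0.7,0.2,3,0,0.001,0],[1,0.7,0.2,6,0,0.001,0],[1,0.7,0.2,9,0,0.001,0],[1,0.7,0.2,9,0,0.001,0]]'; python3 dd.py k3 -0.0075
```

```text
time: 23.88
tool_pos: [0.4327, -0.1181, 0.0728]
tool_rot: [[-1.0, 0.019, -0.003], [0.019, 1.0, -0.0], [0.003, -0.0, -1.0]]
force: [0.2, 0.2, -1.5]
grip_width: 0.0294
t 23.88 pos [ 432.7 -118.1   72.8] yang 88.89 zax [-0.0035 -0.     -1.    ] F [ 0.2  0.2 -1.5] w 29.4 j [-0.11  0.37  0.35  2.17 -0.21  0.64  1.95]
[ 0.06  0.14 -0.01]
ring top [ 636.53 -113.37] -3.1676485538482666 z 0.06532674491509632
```

View pics/k3s.png

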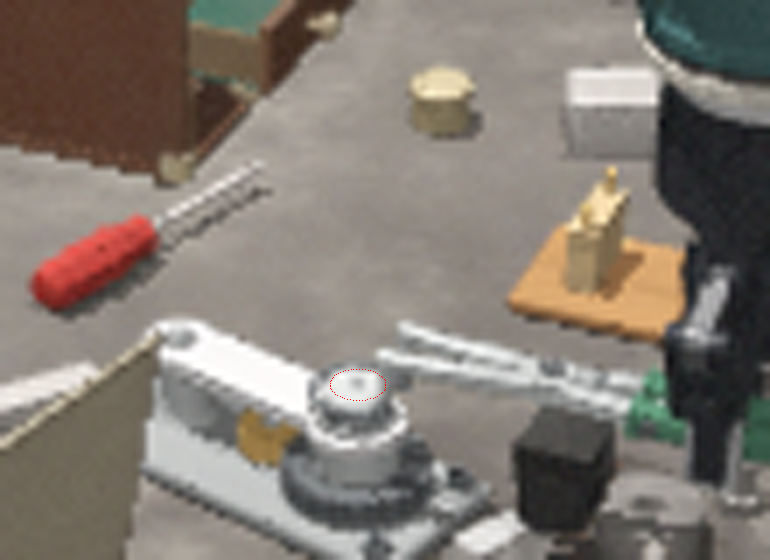

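View pics/k3t.png

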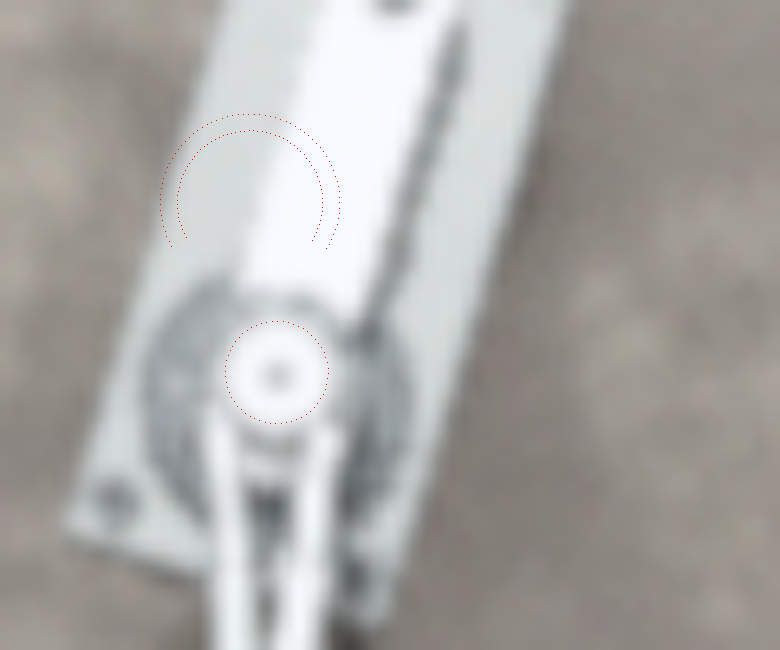

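```bash
python3 -m creep '[[1,-0.4,-0.4,1,0,-0.003,0],[1,-0.4,-0.4,3,0,-0.003,0],[1,-0.4,-0.4,5,0,-0.003,0],[1,-0.4,-0.4,5,0,-0.003,0]]'; python3 -c "
from h import *
s=st(); print(np.round(s['ft_torque'],2))"
```

```text
time: 24.48
tool_pos: [0.4332, -0.1185, 0.0679]
tool_rot: [[-1.0, 0.019, -0.0], [0.019, 1.0, -0.0], [0.0, -0.0, -1.0]]
force: [0.4, -0.3, -2.3]
grip_width: 0.0295
t 24.48 pos [ 433.2 -118.5   67.9] yang 88.89 zax [-3.e-04 -1.e-04 -1.e+00] F [ 0.4 -0.3 -2.3] w 29.5 j [-0.1   0.38  0.35  2.18 -0.22  0.62  1.95]
[-0.    0.15 -0.06]
```

```bash
python3 -m creep '[[1,0,0,1.5,0,0,0],[1,0,0,3,0,0,0],[1,0,0,4,0,0,0],[1,0,0,4,0,0,0],[1,0,0,4,0,0,0]]'; python3 dd.py k4 -0.007;  python3 -c "
from h import *
g,f,s=pickle.load(open('dd.pkl','rb')); crop(g,300,165,45,40,17,'k4z',[circ([.593,-.119,.0545],.021)])"
```

```text
time: 25.1
tool_pos: [0.4333, -0.1185, 0.0641]
tool_rot: [[-1.0, 0.019, 0.0], [0.019, 1.0, -0.0], [-0.0, -0.0, -1.0]]
force: [0.9, 0.0, -2.0]
grip_width: 0.0299
t 25.1 pos [ 433.3 -118.5   64.1] yang 88.89 zax [ 1.e-04 -1.e-04 -1.e+00] F [ 0.9  0.  -2. ] w 29.9 j [-0.1   0.38  0.35  2.18 -0.22  0.61  1.96]
[0.07 0.04 0.01]
ring top [ 638.31 -114.13] -2.8367645740509033 z 0.05711529321425036
```

View pics/k4z.png

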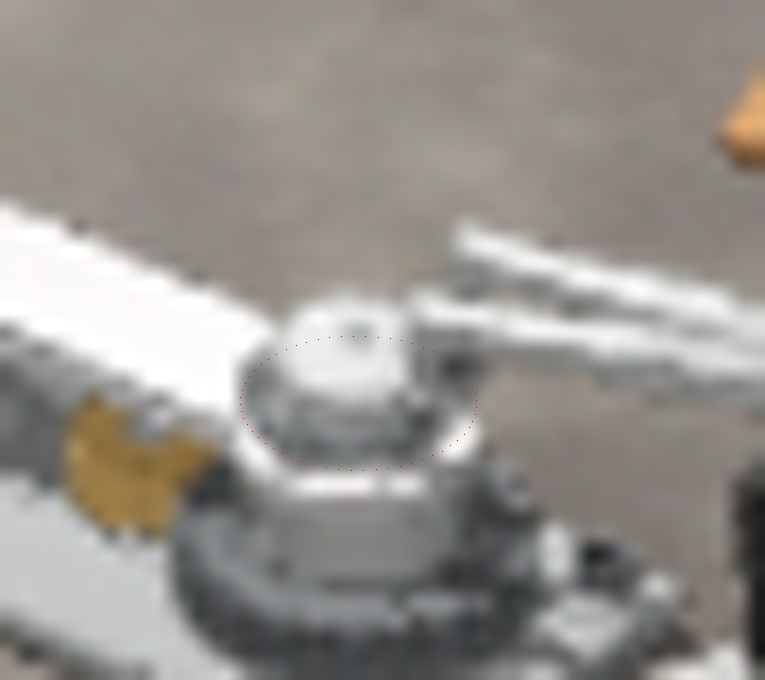

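View pics/k4t.png

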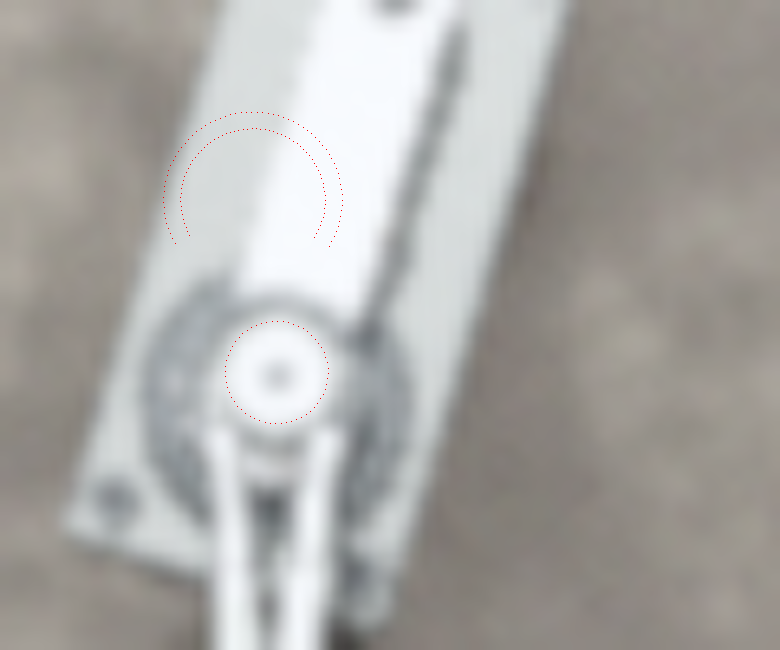

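```bash
python3 -m creep '[[1,0,0,0.8,0,0,0],[1,0,0,1.5,0,0,0],[1,0,0,1.5,0,0,0]]'; python3 -c "
from h import *
s=st(); print(np.round(s['ft_torque'],2))"; python3 -m creep '[[1,0,0,0.7,0,0,0],[1,0,0,0.7,0,0,0]]'; python3 -c "
from h import *
s=st(); print(np.round(s['ft_torque'],2))"
```

```text
time: 25.58
tool_pos: [0.4332, -0.1185, 0.0626]
tool_rot: [[-1.0, 0.019, -0.0], [0.019, 1.0, -0.0], [0.0, -0.0, -1.0]]
force: [-0.4, -0.9, -2.6]
grip_width: 0.0292
t 25.57 pos [ 433.2 -118.5   62.6] yang 88.89 zax [-0.e+00 -1.e-04 -1.e+00] F [-0.4 -0.9 -2.6] w 29.2 j [-0.1   0.39  0.34  2.18 -0.22  0.61  1.96]
[-0.04  0.17 -0.02]
time: 25.82
tool_pos: [0.4332, -0.1185, 0.0618]
tool_rot: [[-1.0, 0.019, -0.0], [0.019, 1.0, -0.0], [0.0, -0.0, -1.0]]
force: [0.3, -0.2, -1.3]
grip_width: 0.0296
t 25.82 pos [ 433.2 -118.5   61.8] yang 88.9 zax [-1.e-04 -1.e-04 -1.e+00] F [ 0.3 -0.2 -1.3] w 29.6 j [-0.1   0.39  0.34  2.18 -0.23  0.61  1.96]
[0.05 0.15 0.02]
```

```bash
python3 -m creep '[[1,0,0,0.6,0,0,0],[1,0,0,0.6,0,0,0]]' >/dev/null; python3 -c "
from h import *
s=st(); print(np.round(s['ft_torque'],2))"; python3 -m creep '[[1,0,0,0.6,0,0,0],[1,0,0,0.6,0,0,0]]'>/dev/null; python3 -c "
from h import *
s=st(); print(np.round(s['ft_torque'],2))"
```

```text
t 26.07 pos [ 433.2 -118.5   61.3] yang 88.89 zax [-0.e+00 -1.e-04 -1.e+00] F [ 0.9  0.8 -2.2] w 29.5 j [-0.1   0.39  0.34  2.18 -0.23  0.61  1.96]
[-0.01  0.07  0.03]
t 26.32 pos [ 433.3 -118.5   60.7] yang 88.89 zax [-0.e+00 -1.e-04 -1.e+00] F [ 0.5 -0.7 -1.4] w 29.9 j [-0.1   0.39  0.34  2.18 -0.23  0.6   1.96]
[0.02 0.11 0.01]
```

```bash
python3 -m creep '[[1,0,0,0.5,0,0,0],[1,0,0,0.5,0,0,0]]' >/dev/null; python3 -c "
from h import *
s=st(); print(np.round(s['ft_torque'],2))"; python3 -m creep '[[1,0,0,0.5,0,0,0],[1,0,0,0.5,0,0,0]]'>/dev/null; python3 -c "
from h import *
s=st(); print(np.round(s['ft_torque'],2))
g=grab_frame('side'); crop(g,300,165,45,40,17,'k5z',[circ([.593,-.119,.0545],.021),circ([.593,-.119,.052],.023)])"
```

```text
t 26.57 pos [ 433.3 -118.5   60.2] yang 88.89 zax [-0.e+00 -1.e-04 -1.e+00] F [-0.8 -0.6 -2.7] w 29.6 j [-0.09  0.39  0.34  2.18 -0.23  0.6   1.96]
[-0.03  0.11 -0.03]
t 26.82 pos [ 433.3 -118.5   59.7] yang 88.9 zax [ 1.e-04 -1.e-04 -1.e+00] F [ 0.9 -0.4 -1.7] w 29.2 j [-0.09  0.39  0.34  2.18 -0.23  0.6   1.96]
[-0.02  0.07  0.01]
```

View pics/k5z.png

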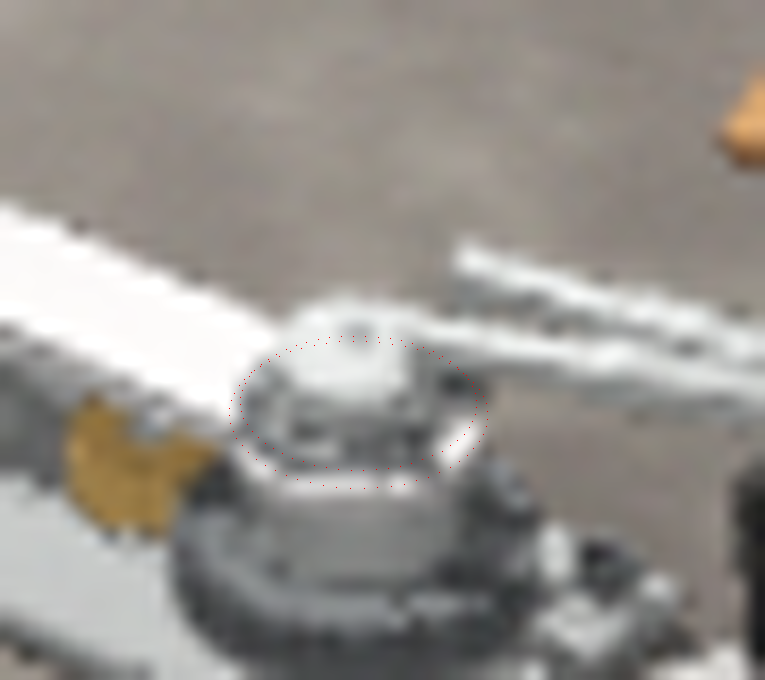

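```bash
python3 -m creep '[[1,0,0,0.5,0,0,0],[1,0,0,0.5,0,0,0]]' >/dev/null; python3 -c "
from h import *
s=st(); print(np.round(s['ft_torque'],2))"; python3 -m creep '[[1,0,0,0.4,0,0,0],[1,0,0,0.4,0,0,0]]'>/dev/null; python3 -c "
from h import *
s=st(); print(np.round(s['ft_torque'],2))"
```

```text
t 27.12 pos [ 433.3 -118.5   59.2] yang 88.89 zax [ 1.e-04 -1.e-04 -1.e+00] F [-0.5 -0.4 -0.8] w 29.6 j [-0.09  0.39  0.34  2.18 -0.23  0.6   1.96]
[ 0.03 -0.02  0.03]
t 27.38 pos [ 433.3 -118.5   58.8] yang 88.89 zax [ 0.e+00 -1.e-04 -1.e+00] F [-0.5 -0.1 -0. ] w 29.4 j [-0.09  0.4   0.34  2.18 -0.23  0.6   1.96]
[ 0.05 -0.02  0.04]
```

```bash
python3 -m creep '[[1,0,0,-0.8,0,0,0],[1,0,0,-1.6,0,0,0],[1,0,0,-1.6,0,0,0],[1,0,0,-1.6,0,0,0]]'; python3 -c "
from h import *
s=st(); print(np.round(s['ft_torque'],2)); s=st()
g=grab_frame('side'); s=st();pickle.dump(g,open('fin.pkl','wb')); crop(g,270,130,130,85,6,'fin_s'); f=grab_frame('top'); crop(f,300,140,100,120,5,'fin_t'); s=st()"
```

```text
time: 27.88
tool_pos: [0.4332, -0.1185, 0.0604]
tool_rot: [[-1.0, 0.019, -0.0], [0.019, 1.0, -0.0], [0.0, -0.0, -1.0]]
force: [1.4, -0.5, -2.6]
grip_width: 0.0296
t 27.88 pos [ 433.2 -118.5   60.4] yang 88.89 zax [-0.e+00 -1.e-04 -1.e+00] F [ 1.4 -0.5 -2.6] w 29.6 j [-0.1   0.39  0.34  2.18 -0.23  0.6   1.96]
[0.02 0.16 0.02]
t 27.88 pos [ 433.2 -118.5   60.4] yang 88.89 zax [-0.e+00 -1.e-04 -1.e+00] F [ 1.4 -0.5 -2.6] w 29.6 j [-0.1   0.39  0.34  2.18 -0.23  0.6   1.96]
t 27.93 pos [ 433.2 -118.5   60.4] yang 88.89 zax [-0.e+00 -1.e-04 -1.e+00] F [-0.8  0.4 -1.5] w 29.6 j [-0.1   0.39  0.34  2.18 -0.23  0.6   1.96]
t 27.98 pos [ 433.2 -118.5   60.4] yang 88.89 zax [-1.e-04 -1.e-04 -1.e+00] F [ 0.4 -0.3 -1.8] w 29.7 j [-0.1   0.39  0.34  2.18 -0.23  0.6   1.96]
```

View pics/fin_s.png

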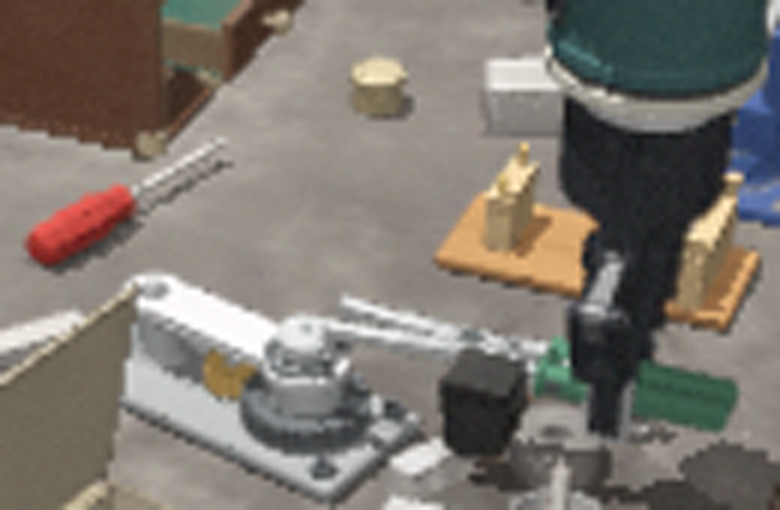

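View pics/fin_t.png

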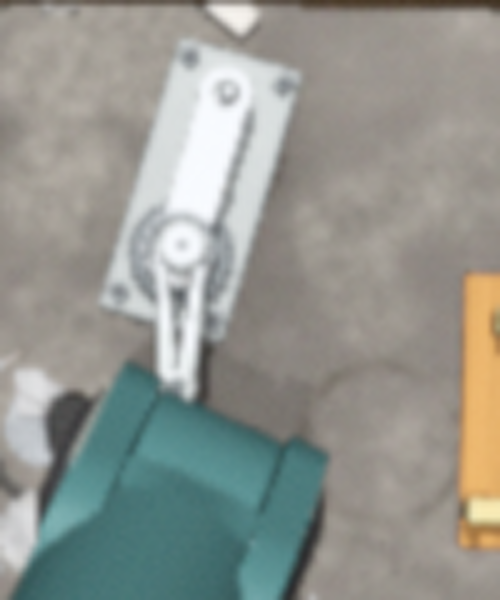

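```bash
python3 - <<'E'
from fitp2 import *
g=pickle.load(open('fin.pkl','rb'))
F=[(.071,.011,.003),(-.036,.017,-.0075),(-.130,.017,-.0075)]
for pit in(0,.02,.04):
    q=[507.5,-118.9,80.5,-.0194,pit]
    print(pit,[np.round((projN(g,pm(q,np.array([P]))+BS)[0]-[270,130])*6+2.5).tolist() for P in F])
crop(g,325,175,70,35,11,'finz')
E
```

```text
0 [[328.0, 321.0], [530.0, 395.0], [723.0, 442.0]]
0.02 [[328.0, 323.0], [531.0, 394.0], [724.0, 437.0]]
0.04 [[328.0, 325.0], [531.0, 393.0], [724.0, 433.0]]
```

View pics/finz.png

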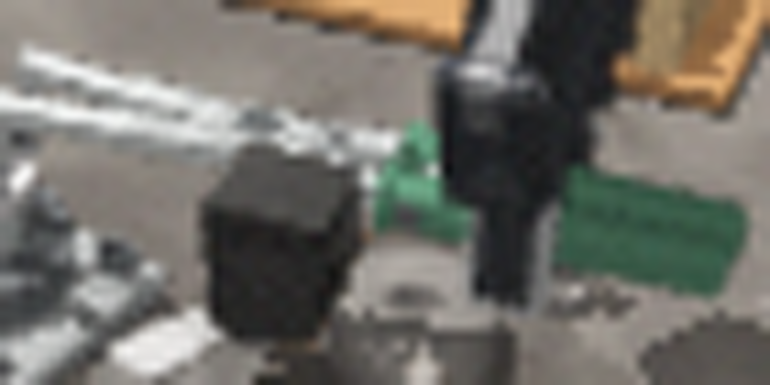

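```bash
python3 -c "
from h import *
st(); print(job_done())"
```

```text
t 27.98 pos [ 433.2 -118.5   60.4] yang 88.89 zax [-1.e-04 -1.e-04 -1.e+00] F [ 0.4 -0.3 -1.8] w 29.7 j [-0.1   0.39  0.34  2.18 -0.23  0.6   1.96]
the job is handed in; nothing more can be done
None
```

I handed the job in at 28.0 s of the 58 s. The bar is lying home on both shoulders and released. The arm is holding the squeezed pliers with the circlip over the stub, level with the groove.

**Bar:** It went over the stub and the spigot and seated with about 7 N. Both cameras then showed it home.

**Pliers:**
- **First grip:** I mistyped a row on the first squeeze. It lifted the handles while the nose stayed on the rest, so the pliers came up roughly 9° nose down.
- **Recovery:** I set them back on the rest, where contact briefly reached about 17 N. I then let go, squeezed again at the right height and lifted straight up.

**Circlip:**
- **Height:** It slid over the stub without measurable contact. I lowered it until it just touched the bar at about 2 N, then raised it 1.6 mm to groove height. The final force reading shows only the weight of the pliers, so it is not pressing on the bar.
- **Centring:** Just before it went over the stub, both cameras put it within about 1 mm of centre. The top-camera fit failed after that, so the later centring rests on the arm's own position and the lack of side force.

**Checks that disagreed:**
- **Level:** The pitch estimates do not fully agree. Just after the lift it came to about 0.3°, and at the end between 0.6° and 1.7° nose down. I left it uncorrected.
- **Squeeze:** The gripper reads 29.6 mm rather than the 34 mm expected at the stop. The reading falls as grip force rises, and it also read about 2.4 mm small on the 30 mm bar. I took the handles as fully squeezed because the jaws are visibly open and the ring matches its 34 mm spread size in the picture.

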